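# Load test of a three-dome bread former

### The job

Test the dome bread former under load before service: slide the panel's grip to the white mark and balance every press weight upright on top of a dome, one to a dome, and only when they all stand there by themselves turn the knob clockwise until it clicks over to on, leaving the grip at its mark and the weights on their domes while you do so. Then turn the knob back until it clicks to off, push the slider grip fully home (the end of the track away from the mark) and stand all the weights upright in the tray. Leave the other things where they are.

Things in the scene. Friction and masses are not known exactly. Their poses are not given: they have to be found in the camera images.
- weight0: press weight: heavy tapered steel foot (36 mm across at the bottom) under a black moulded flange (52 mm across, 12 to 25 mm up) with an upright round black grip 28 mm in diameter from 25 to 66 mm up; about 170 g. Origin: centre of the underside, z up along the grip. Very bottom-heavy: it rights itself on a flat surface. May be absent (None)
- weight1: press weight: heavy tapered steel foot (36 mm across at the bottom) under a black moulded flange (52 mm across, 12 to 25 mm up) with an upright round black grip 28 mm in diameter from 25 to 66 mm up; about 170 g. Origin: centre of the underside, z up along the grip. Very bottom-heavy: it rights itself on a flat surface. May be absent (None)
- weight2: press weight: heavy tapered steel foot (36 mm across at the bottom) under a black moulded flange (52 mm across, 12 to 25 mm up) with an upright round black grip 28 mm in diameter from 25 to 66 mm up; about 170 g. Origin: centre of the underside, z up along the grip. Very bottom-heavy: it rights itself on a flat surface. May be absent (None)
- crown0 (a point): top point (crown) of the right (-y) dome of the fixed former: a bare polished spherical cap with 48 mm radius of curvature, about 90 mm across, whose crown is 40 mm above the table; domes 140 mm apart in a row on an 8 mm plate 150 x 400 mm. z up, y along the row
- crown1 (a point): top point (crown) of the middle dome of the fixed former: a bare polished spherical cap with 48 mm radius of curvature, about 90 mm across, whose crown is 40 mm above the table; domes 140 mm apart in a row on an 8 mm plate 150 x 400 mm. z up, y along the row
- crown2 (a point): top point (crown) of the left (+y) dome of the fixed former: a bare polished spherical cap with 48 mm radius of curvature, about 90 mm across, whose crown is 40 mm above the table; domes 140 mm apart in a row on an 8 mm plate 150 x 400 mm. z up, y along the row
- panel: fixed grey control panel 170 x 190 mm, 30 mm high; origin at the centre of its underside, x and y along its sides. It carries the slider along its far half (x = +45 mm, running along y) and the knob on its near half (x = -42 mm, y = 0)
- fader (a joint): travel of the slider grip along the panel's +y, m: 0 = home end (-y end of its track), 0.120 = other end; at the white mark it reads 0.085. Stiff enough to stay where left (about 1.5 N)
- fader_top (a point): centre of the top face of the slider grip, an upright black block 28 mm (x) by 20 mm (y) by 40 mm high standing on a 14 mm high track; its top is 84.5 mm above the table
- mark (a point): the mark: a pair of white ribs (17 x 7 mm) across from each other on either side of the track; this point is on the panel's top, on the track's centre line, level with the ribs (the grip's centre belongs here)
- selector (a joint): angle of the detented knob, rad: 0 = off, 1.4 = on (stop at either end), growing clockwise seen from above. An over-centre detent (0.12 N m) springs it back if it is let go before the middle (0.7) and snaps it over beyond
- selector_grip (a point): on the knob's axis, at the height to grip (67 mm above the table). The knob is a black disc of 22 mm radius with an upright bar grip 42 mm long, 14 mm thick, from 44 to 74 mm above the table. The bar lies along the knob's x axis, which is the panel's x when off
- tray: fixed open steel tray, outside 160 (x) x 240 (y) x 24 mm high, walls and floor 4 mm; origin at the centre of its underside; empty at the start
- sauce_cup: bystander: small steel cup, 48 mm across, 40 mm high; origin at the centre of its underside
- spice_jar: bystander: small jar with lid, 44 mm across, 60 mm high; origin at the centre of its underside
Not all that is in view belongs to the job. What is shaped like the weight0 but blue or yellow is not meant.

How it is judged:
By the outcome, as a careful person would: the job done as asked, in the order asked, and still so for the second after the job is handed in, with the robot touching nothing.
Of weight0, weight1, weight2 only 2 to 3 are there at a start; the rules pass over those that are not, and their reading is None.
At some moment in a run one of weight0, weight1, weight2 may be knocked a few centimetres aside while the robot is not near it.
Once in a run the grip may slacken for a moment while it holds something.
It also fails if it takes over 210 s, if anything falls off the work surface, if the arm or the gripper's body presses on something with over 40 N, if the wrist force passes 120 N, or if a joint passes its speed limit or range.

### The arm

A 7-joint arm with a two-finger parallel gripper is mounted at the origin on the work surface. World frame = base frame: x ahead of the robot, y to its left, z up, the work surface at z = 0. Lengths are in m, angles in rad, forces in N, time in s.
With the tool pointing down it reaches from about 0.4 to 0.85 m from the base axis. Payload 10.4 kg.
Tool frame: the origin (TCP) lies at the very end of the fingers, on their centre line; the grasp point (between the pads) lies 19 mm behind it; z points along the fingers, y is the line along which they close (so a half turn about z gives the same grasp; the last joint's range is limited). The gripper opens to 85 mm and grips with 20 to 120 N. Pads are 22 mm wide; open, the fingers measure 114 mm over their backs; the gripper's body (76 mm by 85 mm) begins 54 mm behind the grasp point. The pads swing forward as they close: fully open they stand 13 mm farther back than shut.
Start: joints at [-1.126, 0.332, -0.065, 1.46, 0.022, 1.35, -0.088], TCP at [0.282, 0.558, 0.193] pointing down, gripper open.
Joint ranges: [-2.6, 2.6], [-0.5, 2.12], [-1.47, 1.34], [0.16, 2.42], [-1.27, 4.41], [0.06, 2.06], [-2.6, 2.6]. Speed limits (rad/s): [2.22, 2.22, 2.79, 2.79, 3.14, 3.14, 3.14].

### API

Orientations are given as a unit quaternion [x, y, z, w].
In Python, from workcell import * gives the robot as it stands. The module is installed in compiled form; this text tells all that it offers.
- The arm moves only by the tool carry_out, never from a script. Its argument "motion" is a list of rows, each an object with "xyz": the shift along the tool's x, y, z in m, a list of three; "angular": the turn, a rotation vector about the tool's x, y, z in degrees, a list of three. A call has 1 to 12 rows; each row is the pose to reach, as a shift and turn from the pose commanded when the call began, along the tool's axes at that moment; what a row does not reach only later rows make up. A row lasts 1/10 s, in which the tool goes at most 50 mm and 8.59 degrees, less where a joint would pass 70% of its speed; a pose out of reach is approached as far as the arm can. A call with a gripper value outside its range is refused whole. "hand" is the opening, from 0 (shut) to 1 (fully open), set as the call begins (left out, the last holds). The fingers move at their own pace and stop on an object; "grip_force" is the grip in N (left out, the last holds). Time passes only in rows, so rows that repeat a pose let the fingers close. It gives the time, the measured TCP pose, the force, the opening and the grip force at its end, in the units of the state.
- get_obs(): the state, without advancing time (a new reading comes with each control period).
- camera(name): name is "scene" or "top" or "wrist"; returns a dict with "img" (480x640x3 uint8, red, green, blue), "fx", "fy", "cx", "cy" (pixels), "extrinsics" (4x4, takes a point from camera to world coordinates). Camera axes: x right, y up, looking along -z (the intrinsics and any distortion apply to the point x, -y, -z); pixel columns grow to the right and rows downward; lengths in m; the calibration is good to about 2 mm. The wrist camera is an equidistant fisheye: a pixel r from the principal point sees the ray r / f radians off the axis. A picture is of the moment at which its call begins. There is no depth.
- hand_in(): hands the job in; it is judged then, once.
The state is a dict: "clock": time; "joint_pos": joint angles; "joint_velocities": joint speeds; "tau": joint torques, N m; "position": TCP position; "ee_rot": TCP orientation; "ft_force": force on the tool from outside, world axes, zero at the start; "torque": the same for the moment, N m; "grip_width": opening from 0.0 (shut) to 1.0 (fully open); "grasp_force": force on a finger pad.
Only numpy, scipy, OpenCV 4.12 (cv2) and the standard library are available. Lean on these libraries where they do the work, as an engineer would, in place of code of your own. Each camera call takes 0.05 s, during which the arm holds its last target. There are 200 camera calls.

## Working session

There is one attempt and no reset: what is moved stays moved. The work goes in short steps, Python scripts to look and compute and a tool call to move; the robot and the scene stay as the last step left them, time stands still between calls to the robot, and variables do not carry over. Pictures are saved under pics/ and viewed, at most 14 in all, crops included, and the job is handed in when it is done.

Besides the shell and the picture viewer there is one more tool, called after ">>>" as a command line: name --argument value ..., lists and objects as JSON in quotes. carry_out: Moves the arm, as the interface text tells. Its arguments: {"type":"object","properties":{"motion":{"type":"array"},"hand":{"type":"number"},"grip_force":{"type":"number"}},"required":["motion"]}

```bash
mkdir -p pics; python3 - <<'E'
from workcell import *
import cv2,numpy as np
np.set_printoptions(precision=4,suppress=True)
o=get_obs(); print({k:np.round(v,3) for k,v in o.items()})
for n in("scene","top"):
    c=camera(n); cv2.imwrite(f"pics/{n}0.png",c["img"][:,:,::-1]); print(n,c["fx"],c["fy"],c["cx"],c["cy"]);print(c["extrinsics"]); print([k for k in c])
E
```

```text
{'clock': np.float64(0.0), 'joint_pos': array([-1.126,  0.333, -0.065,  1.461,  0.022,  1.35 , -0.088]), 'joint_velocities': array([ 0.001, -0.001, -0.   ,  0.001,  0.   ,  0.   ,  0.001]), 'tau': array([  0.001, -62.544,   0.05 , -39.16 ,   0.016,   0.01 ,   0.   ]), 'position': array([0.282, 0.557, 0.192]), 'ee_rot': array([ 0.232,  0.973, -0.001, -0.   ]), 'ft_force': array([ 0.535, -0.231,  0.29 ]), 'torque': array([0.009, 0.039, 0.004]), 'grasp_force': np.float64(0.0), 'grip_width': np.float64(1.0)}
scene 604.0668412477216 604.0668412477216 318.4585501433873 246.00464219537338
[[ 0.096  -0.7777  0.6212  1.3881]
 [ 0.9952  0.0636 -0.0742 -0.132 ]
 [ 0.0182  0.6254  0.7801  1.1792]
 [ 0.      0.      0.      1.    ]]
['img', 'fx', 'fy', 'cx', 'cy', 'extrinsics']
top 567.6331019387128 567.6331019387128 315.16215514410015 242.16317816803797
[[-0.0006  0.9969 -0.0787  0.3833]
 [-1.     -0.      0.0071 -0.0233]
 [ 0.0071  0.0787  0.9969  1.2317]
 [ 0.      0.      0.      1.    ]]
['img', 'fx', 'fy', 'cx', 'cy', 'extrinsics']
```

View pics/scene0.png

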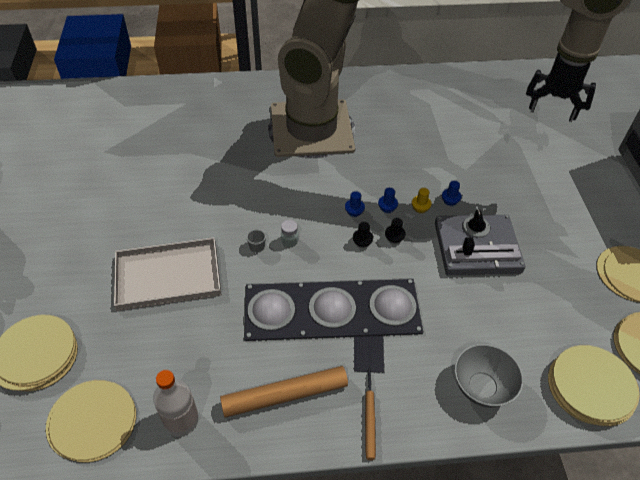

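View pics/top0.png

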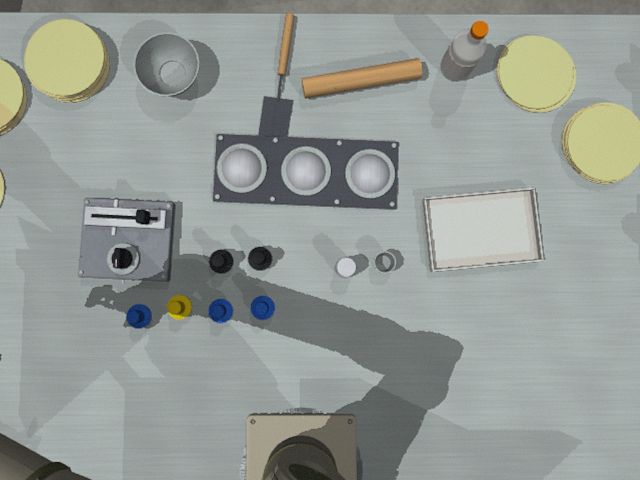

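The scene shows two black weights at scene (363,235) and (395,230), top (220,261) and (260,258). The look-alikes are three blue ones at top (139,316), (221,311), (262,308) and a yellow one at (180,307). The domes are at top (241,168), (306,170), (370,173), the panel near (127,240) and the tray near (484,229). I choose the two black ones.

```bash
cat > h.py <<'E'
from workcell import *
import cv2,numpy as np
from scipy.optimize import least_squares
from scipy.spatial.transform import Rotation as Rn
np.set_printoptions(precision=4,suppress=True)
def ray(c,uv,fish=False):
    uv=np.atleast_2d(uv).astype(float); x=(uv[:,0]-c["cx"])/c["fx"]; y=(uv[:,1]-c["cy"])/c["fy"]
    if fish:
        r=np.hypot(x,y)+1e-12; d=np.c_[np.sin(r)*x/r,-np.sin(r)*y/r,-np.cos(r)]
    else: d=np.c_[x,-y,-np.ones_like(x)]
    E=c["extrinsics"]; return E[:3,3],d@E[:3,:3].T
def plane(c,uv,z,fish=False):
    o,d=ray(c,uv,fish); return o+d*((z-o[2])/d[:,2])[:,None]
def proj(c,P,fish=False):
    E=c["extrinsics"]; p=(np.atleast_2d(P)-E[:3,3])@E[:3,:3]; x,y,z=p[:,0],-p[:,1],-p[:,2]
    if fish:
        r=np.hypot(x,y)+1e-12; t=np.arctan2(r,z); return np.c_[c["cx"]+c["fx"]*t*x/r,c["cy"]+c["fy"]*t*y/r]
    return np.c_[c["cx"]+c["fx"]*x/z,c["cy"]+c["fy"]*y/z]
def blobs(mask,amin=60):
    n,l,s,c=cv2.connectedComponentsWithStats(mask.astype(np.uint8))
    return [(s[i],c[i],l==i) for i in range(1,n) if s[i][4]>=amin]
def totool(dw):
    "world shift -> tool axes at present"
    return Rn.from_quat(get_obs()["ee_rot"]).inv().apply(dw)
E
python3 - <<'E'
from h import *
boxes={"top":dict(w=(200,240,285,280),d=(205,130,405,212),f=(80,200,175,232),k=(95,235,150,275),tray=(415,180,555,280)),
"scene":dict(w=(345,212,415,250),d=(240,275,430,345),f=(440,210,525,280),k=(440,200,520,240))}
ims=[]
for n in("top","scene"):
    c=camera(n); hsv=cv2.cvtColor(c["img"],cv2.COLOR_RGB2HSV); V=hsv[...,2]
    def sub(k): 
        x0,y0,x1,y1=boxes[n][k]; m=np.zeros(V.shape,bool); m[y0:y1,x0:x1]=1; return m
    for s,ct,m in blobs((V<45)&sub("w")): 
        print(n,"w",s,ct,plane(c,ct,.03)[0])
    for s,ct,m in blobs((V>105)&sub("d"),500):
        cs,_=cv2.findContours(m.astype(np.uint8),cv2.RETR_EXTERNAL,cv2.CHAIN_APPROX_NONE); p=max(cs,key=len)[:,0]
        P=plane(c,p,.0087); f=least_squares(lambda q:np.hypot(P[:,0]-q[0],P[:,1]-q[1])-q[2],[*P[:,:2].mean(0),.045],loss="soft_l1",f_scale=.001)
        print(n,"dome",s,f.x,np.sqrt((f.fun**2).mean()))
    x0,y0,x1,y1=(60,125,300,330) if n=="top" else (340,170,540,340)
    ims.append(cv2.resize(c["img"][y0:y1,x0:x1],None,fx=400/(x1-x0),fy=400/(x1-x0),interpolation=2))
H=max(i.shape[0] for i in ims); ims=[cv2.copyMakeBorder(i,0,H-i.shape[0],0,0,0) for i in ims]
cv2.imwrite("pics/crop1.png",np.hstack(ims)[:,:,::-1])
E
```

```text
top w [249 247  23  23 311] [260.8585 257.09  ] [0.4465 0.0831 0.03  ]
top w [209 250  24  23 381] [221.2835 261.0551] [0.4382 0.1667 0.03  ]
top dome [ 205  130  200   82 3864] [ 0.6538 -0.001   0.1737] 0.05226659821760929
top dome [ 216  143   51   50 1955] [0.6434 0.1292 0.0539] 0.0006247340375246913
top dome [ 281  146   50   50 1955] [ 0.6373 -0.011   0.0539] 0.0006017647346959866
top dome [ 345  149   50   49 1954] [ 0.6314 -0.151   0.0538] 0.0005775784440159885
scene w [385 217  21  27 382] [395.1492 231.1806] [0.4413 0.1726 0.03  ]
scene w [353 222  20  26 372] [362.7016 235.1102] [0.4474 0.0899 0.03  ]
scene dome [ 240  275  190   70 3062] [0.6526 0.0035 0.1715] 0.051106573845324854
scene dome [ 370  285   46   40 1264] [0.6413 0.1333 0.0527] 0.0007883488093111512
scene dome [ 309  287   47   40 1301] [ 0.6355 -0.0067  0.0526] 0.0007800095518841405
scene dome [ 248  290   47   39 1331] [ 0.6295 -0.147   0.0526] 0.0007343486901552932
```

View pics/crop1.png

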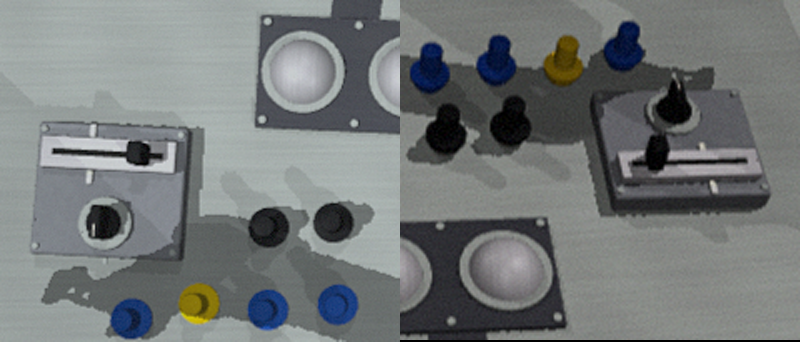

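The crop shows the black weights at crop (268,227) and (333,223) in the top half. The slider grip is at (137,153), right of the white ribs (93,130)/(89,177), so the mark lies towards +y. The knob is at (104,222).

```bash
cat >> h.py <<'E'
def go(xyz,yaw):
    "tool shift+turn for TCP to world xyz, pointing down, tool y axis at angle yaw (deg) from world +y, mod 180"
    o=get_obs(); R=Rn.from_quat(o["ee_rot"]); a=np.radians(yaw); y=np.array([-np.sin(a),np.cos(a),0]); z=np.array([0,0,-1.])
    best=min((Rn.from_matrix(np.c_[np.cross(s*y,z),s*y,z]) for s in(1,-1)),key=lambda T:(R.inv()*T).magnitude())
    print("shift mm",np.round(R.inv().apply(np.array(xyz)-o["position"])*1000,1),"turn",np.round((R.inv()*best).as_rotvec(degrees=True),1),"j7",o["joint_pos"][6])
E
python3 - <<'E'
from h import *
for n,pts in(("top",dict(f=(143,216),k=(121,257),r1=(116,203),r2=(113.5,231))),("scene",dict(f=(468,238),r1=(489,246),r2=(496,263),k=(478,213)))):
    c=camera(n)
    for k,uv in pts.items(): print(n,k,plane(c,uv,dict(f=.0845,k=.074,r1=.03,r2=.03)[k])[0])
go((.48,.30,.30),3)
print(get_obs()["joint_pos"])
E
```

```text
top f [0.5272 0.318  0.0845]
top k [0.4445 0.3639 0.074 ]
top r1 [0.5619 0.3922 0.03  ]
top r2 [0.502  0.3959 0.03  ]
scene f [0.521  0.3265 0.0845]
scene r1 [0.507  0.3947 0.03  ]
scene r2 [0.5597 0.3972 0.03  ]
scene k [0.4361 0.3758 0.074 ]
shift mm [-293.2 -140.7 -107.1] turn [ -0.   -0.  -29.8] j7 -0.0885110099277111
[-1.1256  0.3324 -0.0647  1.4604  0.0216  1.3499 -0.0885]
```

>>> carry_out --motion '[{"xyz":[0,0,-0.05],"angular":[0,0,0]},{"xyz":[-0.266,-0.087,-0.087],"angular":[0,0,-30]},{"xyz":[-0.266,-0.087,-0.087],"angular":[0,0,-30]},{"xyz":[-0.266,-0.087,-0.087],"angular":[0,0,-30]},{"xyz":[-0.266,-0.087,-0.087],"angular":[0,0,-30]},{"xyz":[-0.266,-0.087,-0.087],"angular":[0,0,-30]},{"xyz":[-0.266,-0.087,-0.087],"angular":[0,0,-30]},{"xyz":[-0.266,-0.087,-0.087],"angular":[0,0,-30]},{"xyz":[-0.266,-0.087,-0.087],"angular":[0,0,-30]},{"xyz":[-0.266,-0.087,-0.087],"angular":[0,0,-30]},{"xyz":[-0.266,-0.087,-0.087],"angular":[0,0,-30]}]'

```text
clock: 1.4
position: [0.4788, 0.3616, 0.2799]
ee_rot: [-0.029, 1.0, 0.0, -0.0]
ft_force: [-0.2, -0.4, 0.5]
grip_width: 1.001
grasp_force: 0.0
```

```bash
python3 - <<'E'
from h import *
o=get_obs();print(o["position"],o["ee_rot"],o["joint_pos"])
c=camera("wrist"); cv2.imwrite("pics/w1.png",c["img"][:,:,::-1]); print(c["fx"],c["cx"],c["cy"],c["extrinsics"])
print(proj(c,[[.482,.37,.03],[.524,.322,.0845],[.44,.37,.074]],True))
E
```

```text
[0.4788 0.3616 0.2799] [-0.0292  0.9996  0.0001 -0.0003] [-0.7514  0.2455  0.0357  1.3915 -0.0092  1.5051  0.913 ]
371.64829954431775 317.97678310946327 233.17899060446075 [[-0.059  -0.9618 -0.2674  0.4106]
 [ 0.9983 -0.0566 -0.0167  0.3568]
 [ 0.0009 -0.2679  0.9634  0.4602]
 [ 0.      0.      0.      1.    ]]
[[325.2933 194.0895]
 [278.5017 239.302 ]
 [328.6804 161.3679]]
```

View pics/w1.png

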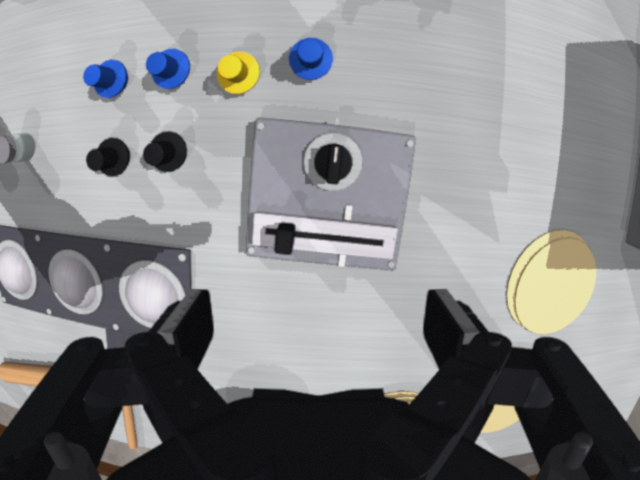

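The wrist view shows the panel corner screws near (261,125), (410,143), (250,250), (392,265), the ribs at (348,212)/(341,260), the slider grip at (285,238) and the knob at (333,160), its bar roughly vertical in the image.

```bash
python3 - <<'E'
from h import *
c=camera("wrist"); P=lambda uv,z:plane(c,uv,z,True)
hsv=cv2.cvtColor(c["img"],cv2.COLOR_RGB2HSV); V=hsv[...,2]
print("screw z.03",P([(261,125),(410,143),(250,250),(392,265)],.03)[:,:2], P([(261,125),(410,143),(250,250),(392,265)],.03).mean(0))
m=np.zeros(V.shape,bool); m[200:272,330:360]=1
for s,ct,_ in blobs((V>215)&m,15): print("bright",s,ct,P(ct,.03)[0])
m[:]=0; m[222:256,262:305]=1
for s,ct,k in blobs((V<50)&m,100): print("fader",s,ct,P(ct,.0845)[0],P(ct,.065)[0])
cv2.imwrite("pics/w1c.png",cv2.resize(c["img"][110:275,240:420],None,fx=3.3,fy=3.3,interpolation=2)[:,:,::-1])
E
```

```text
screw z.03 [[0.4051 0.2911]
 [0.4145 0.4651]
 [0.5565 0.2818]
 [0.566  0.459 ]] [0.4855 0.3742 0.03  ]
bright [346 206   6  13  65] [348.3231 211.8769] [0.5019 0.3985 0.03  ]
bright [330 222  30  14 321] [344.514  228.6511] [0.5227 0.3955 0.03  ]
bright [330 242  30  24 372] [343.9355 249.8817] [0.5494 0.3969 0.03  ]
fader [267 223  38  31 564] [284.3599 237.1365] [0.5214 0.328  0.0845] [0.5272 0.3265 0.065 ]
```

View pics/w1c.png

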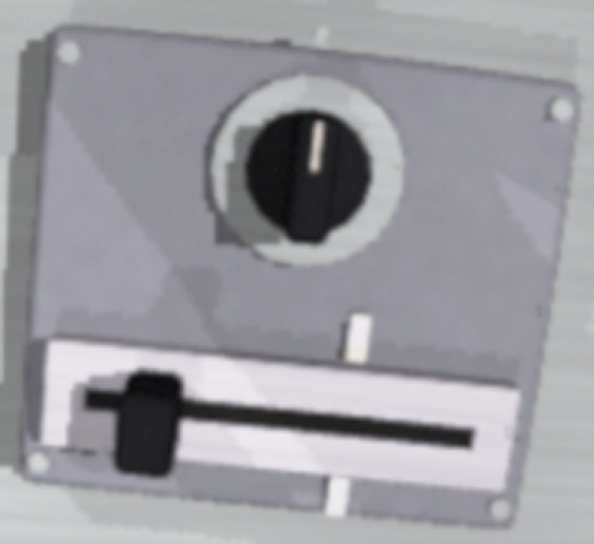

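>>> carry_out --motion '[{"xyz":[-0.047,-0.036,0],"angular":[0,0,8]},{"xyz":[-0.047,-0.036,0],"angular":[0,0,16]},{"xyz":[-0.047,-0.036,0],"angular":[0,0,24]},{"xyz":[-0.047,-0.036,0.02],"angular":[0,0,32]},{"xyz":[-0.047,-0.036,0.04],"angular":[0,0,40]},{"xyz":[-0.047,-0.036,0.06],"angular":[0,0,48]},{"xyz":[-0.047,-0.036,0.08],"angular":[0,0,56]},{"xyz":[-0.047,-0.036,0.1],"angular":[0,0,64]},{"xyz":[-0.047,-0.036,0.12],"angular":[0,0,72]},{"xyz":[-0.047,-0.036,0.14],"angular":[0,0,80]},{"xyz":[-0.047,-0.036,0.14],"angular":[0,0,88]},{"xyz":[-0.047,-0.036,0.14],"angular":[0,0,96.5]}]' --hand 0.65 --grip_force 30

```text
clock: 2.7
position: [0.528, 0.3274, 0.1392]
ee_rot: [0.729, 0.685, -0.001, -0.0]
ft_force: [-0.5, 0.1, 0.7]
grip_width: 0.645
grasp_force: 0.0
```

```bash
python3 - <<'E'
from h import *
go((.528,.328,.051),-93.2); print(get_obs()["position"],get_obs()["joint_pos"])
c=camera("wrist"); cv2.imwrite("pics/w2.png",c["img"][:,:,::-1]); print(proj(c,[[.528,.328,.0845],[.532,.3965,.03]],True))
E
```

```text
shift mm [ 0.7  0.  88.2] turn [-0.1  0.  -0.4] j7 -0.6149414871615619
[0.528  0.3274 0.1392] [-0.8475  0.3607  0.2783  1.5564 -0.1028  1.2404 -0.6149]
[[318.541  234.8526]
 [318.2441 129.6047]]
```

View pics/w2.png

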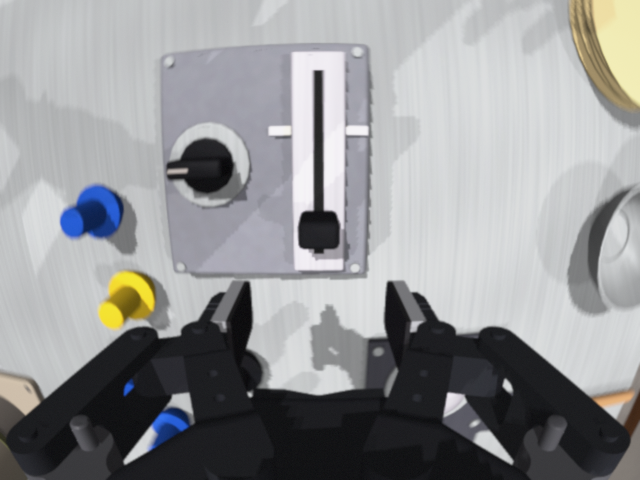

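The view shows the slider grip top centred near (319,231), the ribs in row 130 as predicted, and the grip between the fingers in column.

>>> carry_out --motion '[{"xyz":[0.001,0,0.03],"angular":[0,0,0]},{"xyz":[0.001,0,0.06],"angular":[0,0,0]},{"xyz":[0.001,0,0.08],"angular":[0,0,0]},{"xyz":[0.001,0,0.087],"angular":[0,0,0]},{"xyz":[0.001,0,0.087],"angular":[0,0,0]}]'

```text
clock: 3.25
position: [0.5284, 0.328, 0.0526]
ee_rot: [0.726, 0.687, -0.001, -0.0]
ft_force: [0.0, 0.7, 0.4]
grip_width: 0.65
grasp_force: 0.0
```

>>> carry_out --motion '[{"xyz":[0,0,0],"angular":[0,0,0]},{"xyz":[0,0,0],"angular":[0,0,0]},{"xyz":[0,0,0],"angular":[0,0,0]},{"xyz":[0,0,0],"angular":[0,0,0]},{"xyz":[0,0,0],"angular":[0,0,0]}]' --hand 0 --grip_force 40

```text
clock: 3.75
position: [0.5291, 0.3281, 0.0535]
ee_rot: [0.727, 0.686, 0.0, -0.0]
ft_force: [-1.0, -0.2, -0.7]
grip_width: -0.002
grasp_force: 0.0
```

>>> carry_out --motion '[{"xyz":[0.006,0,0],"angular":[0,0,0]},{"xyz":[0.014,0,0],"angular":[0,0,0]},{"xyz":[0.022,0,0],"angular":[0,0,0]},{"xyz":[0.03,0,0],"angular":[0,0,0]},{"xyz":[0.038,0,0],"angular":[0,0,0]},{"xyz":[0.046,0,0],"angular":[0,0,0]},{"xyz":[0.054,0,0],"angular":[0,0,0]},{"xyz":[0.06,0,0],"angular":[0,0,0]},{"xyz":[0.066,0,0],"angular":[0,0,0]},{"xyz":[0.068,0,0],"angular":[0,0,0]},{"xyz":[0.068,0,0],"angular":[0,0,0]}]'

```text
clock: 4.85
position: [0.5329, 0.3961, 0.0531]
ee_rot: [0.727, 0.687, 0.0, -0.0]
ft_force: [-0.1, 0.3, -0.3]
grip_width: -0.003
grasp_force: 0.0
```

```bash
python3 - <<'E'
from h import *
o=get_obs();print(o["position"],o["ft_force"],o["grip_width"]); t=camera("top")["img"][190:285,75:180]; s=camera("scene")["img"][195:285,430:535]
f=lambda i:cv2.resize(i,(400,360),interpolation=2)
cv2.imwrite("pics/f1.png",np.hstack([f(t),f(s)])[:,:,::-1])
E
```

```text
[0.5329 0.3961 0.0531] [-0.0833  0.2958 -0.2851] -0.0025647481182650453
```

View pics/f1.png

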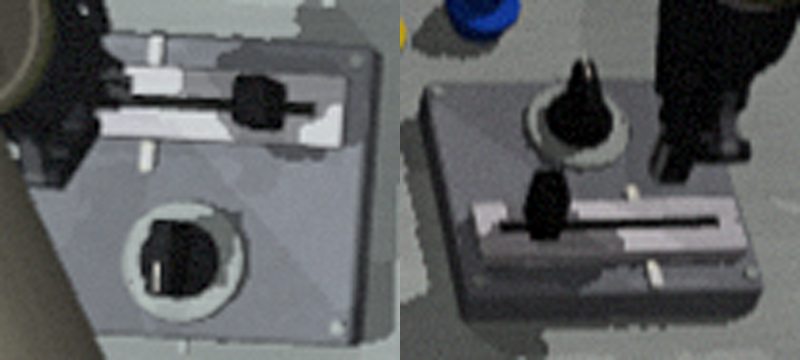

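The slider grip did not move: it stands at top crop (258,102) while the closed fingers are at scene crop (670,170), past the mark. I check the reported TCP against the images.

```bash
python3 - <<'E'
from h import *
o=get_obs(); p=o["position"]
for n in("top","scene","wrist"):
    c=camera(n); print(n,proj(c,[p],n=="wrist"))
c=camera("scene"); print("finger",plane(c,(499.6,238.7),.053), "fader", plane(c,(430+147*.2625,195+178*.25),.0845),plane(c,(430+147*.2625,195+240*.25),.044))
c=camera("top"); print("fader",plane(c,(75+258*.2625,190+100*.264),.0845))
w=camera("wrist")["img"]; 
cv2.imwrite("pics/w3.png",w[:,:,::-1])
E
```

```text
top [[110.2845 215.0955]]
scene [[494.5692 248.392 ]]
wrist [[318.7592 264.7686]]
finger [[0.5045 0.4162 0.053 ]] fader [[0.5256 0.3268 0.0845]] [[0.5409 0.3316 0.044 ]]
fader [[0.5264 0.3185 0.0845]]
```

View pics/w3.png

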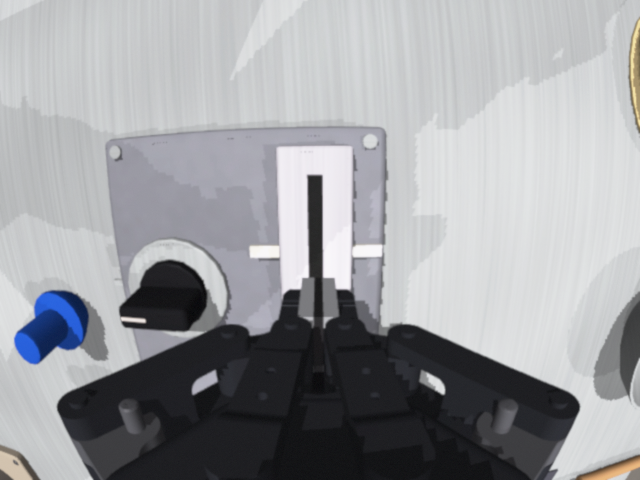

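The wrist view shows the shut fingers with tips near (319,278–315) and the ribs at row 251. The tips look higher than the reported TCP (scene too), so I check for a height error.

```bash
python3 - <<'E'
from h import *
o=get_obs(); p=o["position"]; R=Rn.from_quat(o["ee_rot"]).as_matrix()
for n in("top","scene","wrist"):
    c=camera(n)
    for dx in(-.011,.011): print(n,dx,proj(c,[p+R[:,0]*dx+[0,0,d] for d in(0,.013,.02,.03,.04)],n=="wrist").round(1).tolist())
E=c["extrinsics"]; print("cam in tool",R.T@(E[:3,3]-p),R.T@E[:3,2])
print("fader top in wrist",proj(c,[.528,.328,.0845],True))
s=camera("scene")["img"][170:270,450:550]; t=camera("top")["img"][180:250,75:150]
cv2.imwrite("pics/f2.png",np.hstack([cv2.resize(s,(400,400),interpolation=2),cv2.resize(t,(400,400),interpolation=2)])[:,:,::-1])
E
```

```text
top -0.011 [[115.4, 215.4], [113.3, 214.6], [112.1, 214.2], [110.4, 213.6], [108.6, 212.9]]
top 0.011 [[104.9, 214.8], [102.6, 214.0], [101.4, 213.6], [99.6, 212.9], [97.7, 212.3]]
scene -0.011 [[490.1, 248.4], [491.4, 245.0], [492.1, 243.2], [493.2, 240.5], [494.2, 237.8]]
scene 0.011 [[499.2, 248.3], [500.6, 244.9], [501.3, 243.0], [502.4, 240.4], [503.5, 237.7]]
wrist -0.011 [[318.9, 284.6], [319.0, 295.0], [319.0, 301.2], [319.1, 310.8], [319.2, 321.5]]
wrist 0.011 [[319.0, 244.8], [319.1, 253.0], [319.1, 257.8], [319.2, 265.5], [319.3, 274.1]]
cam in tool [ 0.0672 -0.0006 -0.1803] [ 0.2676 -0.0003 -0.9635]
fader top in wrist [[316.7672 406.2163]]
```

View pics/f2.png

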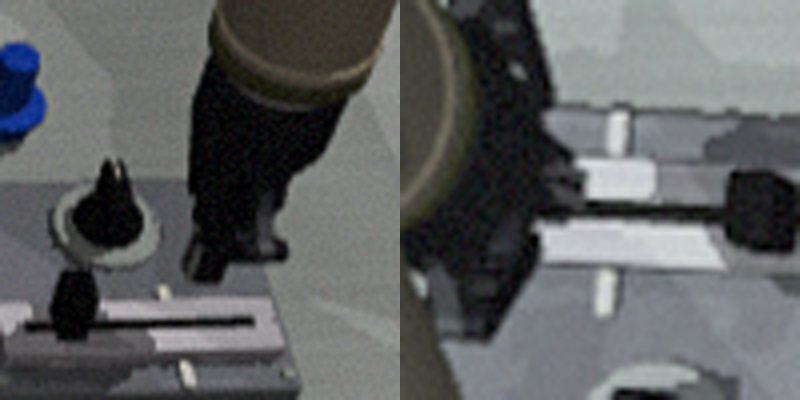

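All three views agree that the finger ends are about 35 mm above the reported TCP, so the fingers closed just over the grip. I'll measure that offset by a gentle touch on the bare table beyond the panel.

>>> carry_out --motion '[{"xyz":[0.05,0,0],"angular":[0,0,0]},{"xyz":[0.1,0,0],"angular":[0,0,0]},{"xyz":[0.11,0,0],"angular":[0,0,0]},{"xyz":[0.11,0,0.02],"angular":[0,0,0]},{"xyz":[0.11,0,0.04],"angular":[0,0,0]},{"xyz":[0.11,0,0.046],"angular":[0,0,0]},{"xyz":[0.11,0,0.046],"angular":[0,0,0]}]'

```text
clock: 6.2
position: [0.5388, 0.505, 0.0062]
ee_rot: [0.727, 0.686, -0.001, 0.0]
ft_force: [-0.2, 0.1, -1.1]
grip_width: 0.002
grasp_force: 0.0
```

```bash
python3 - <<'E'
from h import *
o=get_obs(); p=o["position"]; print(p,o["ft_force"]); R=Rn.from_quat(o["ee_rot"]).as_matrix()
c=camera("scene"); a=proj(c,[p,p+[0,0,.035],[p[0],p[1],0]]); print(a)
d=camera("wrist")["img"]; x,y=a[1].astype(int); s=c["img"][max(y-60,0):y+40,x-50:x+50]
cv2.imwrite("pics/f3.png",np.hstack([cv2.resize(s,(400,400),interpolation=2),cv2.resize(d[180:380,220:420],(400,400),interpolation=2)])[:,:,::-1])
E
```

```text
[0.5388 0.505  0.0062] [-0.1971  0.0927 -1.0867]
[[533.7623 259.2165]
 [538.0445 250.4236]
 [533.0248 260.7308]]
```

View pics/f3.png

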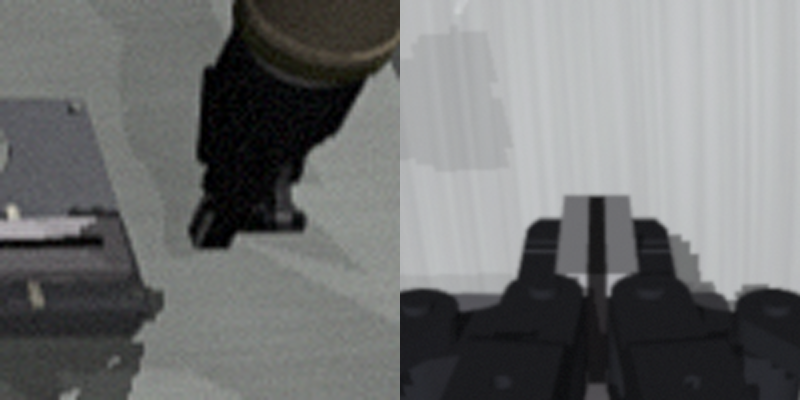

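Finger end at scene px (541,252), again about 30–35 mm above the reported TCP (534,259). Descend slowly.

>>> carry_out --motion '[{"xyz":[0,0,0.005],"angular":[0,0,0]},{"xyz":[0,0,0.01],"angular":[0,0,0]},{"xyz":[0,0,0.015],"angular":[0,0,0]},{"xyz":[0,0,0.02],"angular":[0,0,0]},{"xyz":[0,0,0.02],"angular":[0,0,0]}]'

```text
clock: 6.8
position: [0.5388, 0.5052, -0.0141]
ee_rot: [0.727, 0.686, -0.001, 0.0]
ft_force: [-0.1, -0.9, -0.5]
grip_width: 0.002
grasp_force: 0.0
```

>>> carry_out --motion '[{"xyz":[0,0,0.003],"angular":[0,0,0]},{"xyz":[0,0,0.006],"angular":[0,0,0]},{"xyz":[0,0,0.006],"angular":[0,0,0]}]'

```text
clock: 7.1
position: [0.539, 0.5055, -0.0194]
ee_rot: [0.727, 0.686, -0.0, -0.0]
ft_force: [-0.1, 0.0, 0.1]
grip_width: 0.002
grasp_force: 0.0
```

>>> carry_out --motion '[{"xyz":[0,0,0.003],"angular":[0,0,0]},{"xyz":[0,0,0.005],"angular":[0,0,0]},{"xyz":[0,0,0.005],"angular":[0,0,0]}]'

```text
clock: 7.4
position: [0.5391, 0.5055, -0.0243]
ee_rot: [0.727, 0.686, -0.0, -0.0]
ft_force: [0.1, -0.2, -0.4]
grip_width: 0.001
grasp_force: 0.0
```

>>> carry_out --motion '[{"xyz":[0,0,0.002],"angular":[0,0,0]},{"xyz":[0,0,0.003],"angular":[0,0,0]},{"xyz":[0,0,0.003],"angular":[0,0,0]}]'

```text
clock: 7.7
position: [0.5392, 0.5056, -0.0271]
ee_rot: [0.727, 0.686, -0.0, -0.0]
ft_force: [-0.2, -0.2, 0.2]
grip_width: 0.002
grasp_force: 0.0
```

>>> carry_out --motion '[{"xyz":[0,0,0.002],"angular":[0,0,0]},{"xyz":[0,0,0.003],"angular":[0,0,0]},{"xyz":[0,0,0.003],"angular":[0,0,0]}]'

```text
clock: 8.0
position: [0.5391, 0.5056, -0.0301]
ee_rot: [0.727, 0.686, -0.0, -0.0]
ft_force: [0.2, 0.3, 0.5]
grip_width: -0.002
grasp_force: 0.0
```

>>> carry_out --motion '[{"xyz":[0,0,0.001],"angular":[0,0,0]},{"xyz":[0,0,0.002],"angular":[0,0,0]},{"xyz":[0,0,0.002],"angular":[0,0,0]}]'

```text
clock: 8.3
position: [0.5392, 0.5056, -0.0321]
ee_rot: [0.727, 0.686, -0.0, -0.0]
ft_force: [-0.7, 0.2, 0.5]
grip_width: 0.001
grasp_force: 0.0
```

>>> carry_out --motion '[{"xyz":[0,0,0.001],"angular":[0,0,0]},{"xyz":[0,0,0.002],"angular":[0,0,0]},{"xyz":[0,0,0.002],"angular":[0,0,0]}]'

```text
clock: 8.6
position: [0.5392, 0.5056, -0.0341]
ee_rot: [0.727, 0.686, -0.0, 0.0]
ft_force: [-0.3, -0.3, 0.5]
grip_width: 0.001
grasp_force: 0.0
```

>>> carry_out --motion '[{"xyz":[0,0,0.001],"angular":[0,0,0]},{"xyz":[0,0,0.002],"angular":[0,0,0]},{"xyz":[0,0,0.002],"angular":[0,0,0]}]'

```text
clock: 8.9
position: [0.5392, 0.5056, -0.0361]
ee_rot: [0.727, 0.686, -0.0, -0.0]
ft_force: [-0.2, -0.4, 0.5]
grip_width: -0.002
grasp_force: 0.0
```

```bash
python3 - <<'E'
from h import *
o=get_obs(); p=o["position"]
c=camera("scene"); a=proj(c,[p+[0,0,.036]]); x,y=a[0].astype(int); print(x,y)
d=camera("wrist")["img"]; s=c["img"][y-60:y+40,x-50:x+50]
cv2.imwrite("pics/f4.png",np.hstack([cv2.resize(s,(400,400),interpolation=2),cv2.resize(d[180:380,220:420],(400,400),interpolation=2)])[:,:,::-1])
E
```

```text
533 260
```

View pics/f4.png

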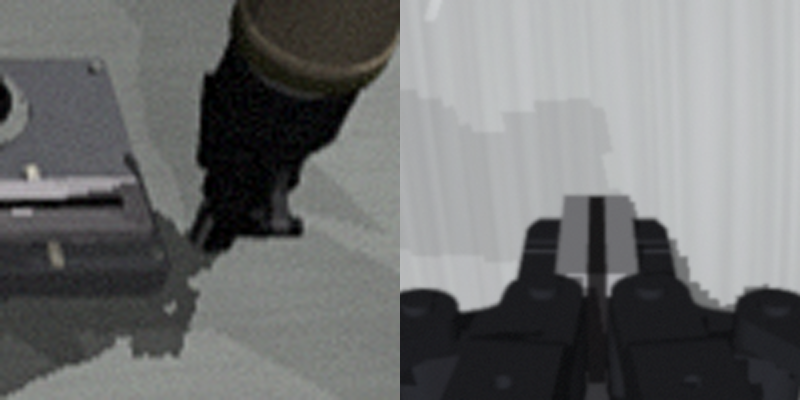

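The finger end is now within a few mm of the table (scene tip ~(534,262)), so I continue in 2 mm steps.

>>> carry_out --motion '[{"xyz":[0,0,0.001],"angular":[0,0,0]},{"xyz":[0,0,0.002],"angular":[0,0,0]},{"xyz":[0,0,0.002],"angular":[0,0,0]}]'

```text
clock: 9.3
position: [0.5393, 0.5057, -0.0378]
ee_rot: [0.727, 0.686, 0.0, -0.0]
ft_force: [0.3, 0.3, -0.1]
grip_width: -0.001
grasp_force: 0.0
```

>>> carry_out --motion '[{"xyz":[0,0,0.001],"angular":[0,0,0]},{"xyz":[0,0,0.0015],"angular":[0,0,0]},{"xyz":[0,0,0.0015],"angular":[0,0,0]}]'

```text
clock: 9.6
position: [0.5394, 0.5057, -0.038]
ee_rot: [0.727, 0.686, 0.0, -0.0]
ft_force: [-3.7, -5.0, 9.7]
grip_width: -0.004
grasp_force: 5.5
```

Contact at reported z = −0.038: the true finger end is 38 mm above the reported TCP. I'll account for that from here on and go back to the slider.

>>> carry_out --motion '[{"xyz":[0,0,-0.05],"angular":[0,0,0]},{"xyz":[0,0,-0.1],"angular":[0,0,0]},{"xyz":[0,0,-0.138],"angular":[0,0,0]},{"xyz":[-0.05,-0.001,-0.138],"angular":[0,0,0]},{"xyz":[-0.1,-0.001,-0.138],"angular":[0,0,0]},{"xyz":[-0.15,-0.001,-0.138],"angular":[0,0,0]},{"xyz":[-0.178,-0.001,-0.138],"angular":[0,0,0]},{"xyz":[-0.178,-0.001,-0.138],"angular":[0,0,0]},{"xyz":[-0.178,-0.001,-0.12],"angular":[0,0,0]},{"xyz":[-0.178,-0.001,-0.09],"angular":[0,0,0]},{"xyz":[-0.178,-0.001,-0.06],"angular":[0,0,0]},{"xyz":[-0.178,-0.001,-0.05],"angular":[0,0,0]}]' --hand 0.65

```text
clock: 10.8
position: [0.5261, 0.3278, 0.0075]
ee_rot: [0.727, 0.687, -0.002, -0.0]
ft_force: [-0.6, -0.1, -0.1]
grip_width: 0.653
grasp_force: 0.0
```

>>> carry_out --motion '[{"xyz":[0,0,0],"angular":[0,0,0]},{"xyz":[0,0,0],"angular":[0,0,0]},{"xyz":[0,0,0],"angular":[0,0,0]},{"xyz":[0,0,0],"angular":[0,0,0]},{"xyz":[0,0,0],"angular":[0,0,0]}]' --hand 0 --grip_force 30

```text
clock: 11.3
position: [0.5285, 0.3288, 0.0119]
ee_rot: [0.727, 0.687, 0.001, -0.0]
ft_force: [-2.5, 0.7, 5.6]
grip_width: 0.324
grasp_force: 33.0
```

Gripped (27.5 mm). Slide towards the mark, then measure.

>>> carry_out --motion '[{"xyz":[0.006,0,0],"angular":[0,0,0]},{"xyz":[0.014,0,0],"angular":[0,0,0]},{"xyz":[0.022,0,0],"angular":[0,0,0]},{"xyz":[0.03,0,0],"angular":[0,0,0]},{"xyz":[0.038,0,0],"angular":[0,0,0]},{"xyz":[0.046,0,0],"angular":[0,0,0]},{"xyz":[0.054,0,0],"angular":[0,0,0]},{"xyz":[0.06,0,0],"angular":[0,0,0]},{"xyz":[0.066,0,0],"angular":[0,0,0]},{"xyz":[0.067,0,0],"angular":[0,0,0]},{"xyz":[0.067,0,0],"angular":[0,0,0]}]'

```text
clock: 12.4
position: [0.5318, 0.3963, 0.0119]
ee_rot: [0.727, 0.687, 0.001, -0.0]
ft_force: [-4.0, 1.6, 5.9]
grip_width: 0.323
grasp_force: 33.4
```

>>> carry_out --motion '[{"xyz":[0,0,0],"angular":[0,0,0]},{"xyz":[0,0,0],"angular":[0,0,0]},{"xyz":[0,0,0],"angular":[0,0,0]},{"xyz":[0,0,-0.03],"angular":[0,0,0]},{"xyz":[-0.02,0,-0.08],"angular":[0,0,0]},{"xyz":[-0.06,0,-0.13],"angular":[0,0,0]},{"xyz":[-0.06,0,-0.13],"angular":[0,0,0]},{"xyz":[-0.06,0,-0.13],"angular":[0,0,0]}]' --hand 0.6

```text
clock: 13.2
position: [0.5305, 0.3335, 0.1436]
ee_rot: [0.728, 0.685, 0.002, 0.0]
ft_force: [0.4, 1.0, -0.8]
grip_width: 0.6
grasp_force: 0.0
```

```bash
python3 - <<'E'
from h import *
o=get_obs(); print(o["position"])
c=camera("wrist"); a=proj(c,[[.532,.3965,.0845],[.532,.3965,.03]],True); print(a); x,y=a[1].astype(int); i=c["img"]
print(x,y); x0,y0=max(x-80,0),max(y-60,0)
t=camera("top")["img"][190:285,75:180]
cv2.imwrite("pics/f5.png",np.hstack([cv2.resize(i[y0:y0+120,x0:x0+160],(480,360),interpolation=2),cv2.resize(t,(320,360),interpolation=2)])[:,:,::-1]); print(x0,y0)
E
```

```text
[0.5305 0.3335 0.1436]
[[314.7729 139.164 ]
 [315.0939 138.1199]]
315 138
235 78
```

View pics/f5.png

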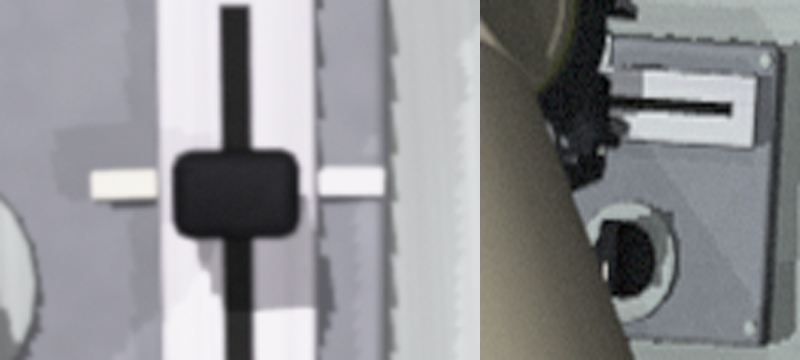

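The grip stands about 1.6 mm short of the ribs (block centre crop row 194 against an expected 187), so I'll nudge it.

>>> carry_out --motion '[{"xyz":[0.03,0,0.03],"angular":[0,0,0]},{"xyz":[0.062,0,0.06],"angular":[0,0,0]},{"xyz":[0.062,0,0.09],"angular":[0,0,0]},{"xyz":[0.062,0,0.12],"angular":[0,0,0]},{"xyz":[0.062,0,0.13],"angular":[0,0,0]},{"xyz":[0.062,0,0.13],"angular":[0,0,0]}]'

```text
clock: 13.9
position: [0.5301, 0.3963, 0.0077]
ee_rot: [0.727, 0.687, -0.002, -0.0]
ft_force: [-0.0, -0.0, 0.2]
grip_width: 0.595
grasp_force: 0.0
```

>>> carry_out --motion '[{"xyz":[0,0,0],"angular":[0,0,0]},{"xyz":[0,0,0],"angular":[0,0,0]},{"xyz":[0,0,0],"angular":[0,0,0]},{"xyz":[0,0,0],"angular":[0,0,0]},{"xyz":[0.0018,0,0],"angular":[0,0,0]},{"xyz":[0.0018,0,0],"angular":[0,0,0]},{"xyz":[0.0018,0,0],"angular":[0,0,0]},{"xyz":[0.0018,0,0],"angular":[0,0,0]}]' --hand 0

```text
clock: 14.7
position: [0.532, 0.3998, 0.0123]
ee_rot: [0.727, 0.687, 0.001, -0.0]
ft_force: [-5.5, -0.2, 6.9]
grip_width: 0.323
grasp_force: 32.7
```

>>> carry_out --motion '[{"xyz":[0,0,0],"angular":[0,0,0]},{"xyz":[0,0,0],"angular":[0,0,0]},{"xyz":[0,0,0],"angular":[0,0,0]},{"xyz":[0,0,-0.03],"angular":[0,0,0]},{"xyz":[-0.02,0,-0.08],"angular":[0,0,0]},{"xyz":[-0.06,0,-0.13],"angular":[0,0,0]},{"xyz":[-0.06,0,-0.13],"angular":[0,0,0]},{"xyz":[-0.06,0,-0.13],"angular":[0,0,0]}]' --hand 0.6

```text
clock: 15.5
position: [0.5307, 0.3374, 0.1436]
ee_rot: [0.728, 0.685, 0.002, 0.0]
ft_force: [-0.1, -0.1, -0.3]
grip_width: 0.594
grasp_force: 0.0
```

```bash
cat > fad.py <<'E'
from h import *
o=get_obs(); c=camera("wrist"); V=cv2.cvtColor(c["img"],cv2.COLOR_RGB2HSV)[...,2]
a=proj(c,[[.532,.3965,.0845],[.532,.3965,.03]],True); x,y=a[1].astype(int); print(o["position"],a)
m=np.zeros(V.shape,bool); m[y-40:y+45,x-60:x+60]=1
k=((V<60)&m).astype(np.uint8); k=cv2.morphologyEx(k,cv2.MORPH_OPEN,np.ones((15,15)))
for s,ct,_ in blobs(k,300): print("block",s,ct,plane(c,ct,.0845,True))
for s,ct,_ in blobs((V>205)&m,60): print("bright",s,ct,plane(c,ct,.03,True))
E
python3 fad.py
```

```text
[0.5307 0.3374 0.1436] [[314.6704 145.1572]
 [314.9983 143.0131]]
block [ 293  132   41   28 1101] [313.0236 145.3806] [[0.5309 0.3964 0.0845]]
bright [ 288  103   21   85 1058] [296.5482 142.259 ] [[0.5176 0.398  0.03  ]]
bright [319 103  20  49 610] [329.6262 118.6672] [[0.5446 0.4151 0.03  ]]
bright [341 138  22  10 205] [351.4976 142.678 ] [[0.5607 0.3952 0.03  ]]
bright [265 140  23   9 191] [275.534  143.8534] [[0.501 0.398 0.03 ]]
bright [320 183  19   5  92] [328.9022 185.0543] [[0.541  0.3624 0.03  ]]
```

The slider is at the mark to within 0.5 mm. Next I look at the weights from close by.

>>> carry_out --motion '[{"xyz":[0,0,-0.05],"angular":[0,0,0]},{"xyz":[-0.04,-0.015,-0.08],"angular":[0,0,0]},{"xyz":[-0.08,-0.03,-0.08],"angular":[0,0,0]},{"xyz":[-0.12,-0.045,-0.08],"angular":[0,0,0]},{"xyz":[-0.16,-0.06,-0.08],"angular":[0,0,0]},{"xyz":[-0.2,-0.073,-0.08],"angular":[0,0,0]},{"xyz":[-0.217,-0.073,-0.08],"angular":[0,0,0]},{"xyz":[-0.217,-0.073,-0.08],"angular":[0,0,0]},{"xyz":[-0.217,-0.073,-0.08],"angular":[0,0,0]}]'

```text
clock: 16.45
position: [0.4432, 0.1277, 0.2198]
ee_rot: [0.727, 0.687, -0.0, -0.0]
ft_force: [0.3, -0.1, 0.6]
grip_width: 0.597
grasp_force: 0.0
```

```bash
cat > see.py <<'E'
from h import *
import sys
o=get_obs(); c=camera("wrist"); print(o["position"],o["ee_rot"],o["joint_pos"][6],"cam",c["extrinsics"][:3,3])
hsv=cv2.cvtColor(c["img"],cv2.COLOR_RGB2HSV); V=hsv[...,2]
for s,ct,m in blobs((V<60),150):
    P=plane(c,ct,.035,True)[0]
    if s[4]<6000: print("dark",s,ct.round(1),"z.035:",P)
for s,ct,m in blobs(cv2.morphologyEx((V>130).astype(np.uint8),cv2.MORPH_OPEN,np.ones((3,3)))&(np.arange(480)[:,None]<470),500):
    pass
cv2.imwrite(sys.argv[1],c["img"][:,:,::-1])
E
python3 see.py pics/w4.png
```

```text
[0.4432 0.1277 0.2198] [ 0.7268  0.6869 -0.0004 -0.0002] -0.4563434228808284 cam [0.4466 0.1948 0.4001]
dark [ 288  134   48   47 1767] [311.5 156.9] z.035: [0.4387 0.1711 0.035 ]
dark [ 299  211   47   48 1676] [321.9 234. ] z.035: [0.4447 0.0923 0.035 ]
dark [   4  278   60   84 1001] [ 41.7 322.8] z.035: [ 0.0427 -0.0164  0.035 ]
```

View pics/w4.png

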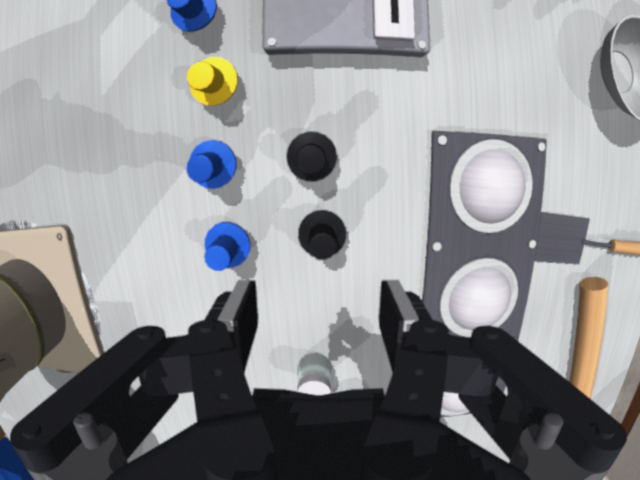

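The close view confirms the two black weights at (311,157) and (322,234), standing, with blue at (211,164), (228,246), (192,10) and yellow at (211,80). I grip the first one along x to centre it, then along y.

>>> carry_out --motion '[{"xyz":[0.043,-0.007,0.03],"angular":[0,0,0]},{"xyz":[0.043,-0.007,0.08],"angular":[0,0,0]},{"xyz":[0.043,-0.007,0.12],"angular":[0,0,0]},{"xyz":[0.043,-0.007,0.15],"angular":[0,0,0]},{"xyz":[0.043,-0.007,0.18],"angular":[0,0,0]},{"xyz":[0.043,-0.007,0.205],"angular":[0,0,0]},{"xyz":[0.043,-0.007,0.22],"angular":[0,0,0]},{"xyz":[0.043,-0.007,0.228],"angular":[0,0,0]},{"xyz":[0.043,-0.007,0.228],"angular":[0,0,0]}]'

```text
clock: 17.4
position: [0.438, 0.1702, -0.0086]
ee_rot: [0.727, 0.687, -0.001, -0.0]
ft_force: [-0.6, 0.2, 0.5]
grip_width: 0.596
grasp_force: 0.0
```

>>> carry_out --motion '[{"xyz":[0,0,0],"angular":[0,0,0]},{"xyz":[0,0,0],"angular":[0,0,0]},{"xyz":[0,0,0],"angular":[0,0,0]},{"xyz":[0,0,0],"angular":[0,0,0]},{"xyz":[0,0,0],"angular":[0,0,0]},{"xyz":[0,0,0],"angular":[0,0,0]}]' --hand 0 --grip_force 25

```text
clock: 18.0
position: [0.4393, 0.1702, -0.0067]
ee_rot: [0.727, 0.686, 0.001, -0.0]
ft_force: [-1.0, -0.2, 6.8]
grip_width: 0.321
grasp_force: 27.2
```

>>> carry_out --motion '[{"xyz":[0,0,0],"angular":[0,0,0]},{"xyz":[0,0,0],"angular":[0,0,0]},{"xyz":[0,0,0],"angular":[0,0,-8]},{"xyz":[0,0,0],"angular":[0,0,-16]},{"xyz":[0,0,0],"angular":[0,0,-24]},{"xyz":[0,0,0],"angular":[0,0,-32]},{"xyz":[0,0,0],"angular":[0,0,-40]},{"xyz":[0,0,0],"angular":[0,0,-48]},{"xyz":[0,0,0],"angular":[0,0,-56]},{"xyz":[0,0,0],"angular":[0,0,-64]},{"xyz":[0,0,0],"angular":[0,0,-72]},{"xyz":[0,0,0],"angular":[0,0,-80]}]' --hand 0.55

```text
clock: 19.2
position: [0.4385, 0.1694, -0.0076]
ee_rot: [0.113, 0.994, -0.0, -0.0]
ft_force: [-0.4, -0.1, -0.3]
grip_width: 0.55
grasp_force: 0.0
```

>>> carry_out --motion '[{"xyz":[0,0,0],"angular":[0,0,-8]},{"xyz":[0,0,0],"angular":[0,0,-10]},{"xyz":[0,0,0],"angular":[0,0,-10]}]'

```text
clock: 19.5
position: [0.4385, 0.1694, -0.0076]
ee_rot: [0.029, 1.0, -0.0, -0.0]
ft_force: [-0.6, -0.0, 0.3]
grip_width: 0.548
grasp_force: 0.0
```

```bash
python3 - <<'E'
from h import *
o=get_obs(); print(o["position"],o["ee_rot"],o["joint_pos"])
E
```

```text
[ 0.4385  0.1694 -0.0076] [ 0.0288  0.9996 -0.0001 -0.0002] [-0.5841  0.2202  0.1285  2.0721 -0.0372  0.8519  1.0791]
```

>>> carry_out --motion '[{"xyz":[0,0,0],"angular":[0,0,0]},{"xyz":[0,0,0],"angular":[0,0,0]},{"xyz":[0,0,0],"angular":[0,0,0]},{"xyz":[0,0,0],"angular":[0,0,0]},{"xyz":[0,0,0],"angular":[0,0,0]}]' --hand 0 --grip_force 40

```text
clock: 20.0
position: [0.4387, 0.1698, -0.0073]
ee_rot: [0.029, 1.0, 0.0, 0.0]
ft_force: [-0.1, 0.0, 2.0]
grip_width: 0.316
grasp_force: 39.2
```

Weight centred at (0.4387,0.170), where the wrist camera put it within 1 mm. Lift it and look down on the domes.

>>> carry_out --motion '[{"xyz":[0,0,-0.02],"angular":[0,0,0]},{"xyz":[0,0,-0.05],"angular":[0,0,0]},{"xyz":[0,0,-0.085],"angular":[0,0,0]},{"xyz":[-0.02,-0.007,-0.12],"angular":[0,0,0]},{"xyz":[-0.055,-0.018,-0.15],"angular":[0,0,0]},{"xyz":[-0.09,-0.03,-0.18],"angular":[0,0,0]},{"xyz":[-0.125,-0.041,-0.21],"angular":[0,0,0]},{"xyz":[-0.16,-0.053,-0.235],"angular":[0,0,0]},{"xyz":[-0.195,-0.065,-0.257],"angular":[0,0,0]},{"xyz":[-0.23,-0.077,-0.257],"angular":[0,0,0]},{"xyz":[-0.265,-0.088,-0.257],"angular":[0,0,0]},{"xyz":[-0.285,-0.093,-0.257],"angular":[0,0,0]}]'

```text
clock: 21.2
position: [0.7194, 0.0584, 0.248]
ee_rot: [0.03, 1.0, -0.001, -0.001]
ft_force: [-0.2, 0.3, -0.9]
grip_width: 0.317
grasp_force: 39.6
```

>>> carry_out --motion '[{"xyz":[0,0,0],"angular":[0,0,0]},{"xyz":[0,0,0],"angular":[0,0,0]},{"xyz":[0,0,0],"angular":[0,0,0]}]'

```text
clock: 21.5
position: [0.7173, 0.0611, 0.2496]
ee_rot: [0.028, 1.0, 0.0, -0.0]
ft_force: [-0.7, -0.1, -1.9]
grip_width: 0.316
grasp_force: 39.6
```

```bash
cat > dome.py <<'E'
from h import *
o=get_obs(); print(o["position"],o["grip_width"],o["grasp_force"]); go((.642,.131,.25),-2.5)
c=camera("wrist"); hsv=cv2.cvtColor(c["img"],cv2.COLOR_RGB2HSV); V=hsv[...,2]
uv=proj(c,[[.6424,.1312,.0087],[.6364,-.0089,.0087],[.6304,-.149,.0087]],True); print(uv.round(0).tolist())
best=None
for th in (95,110,125):
  for s,ct,m in blobs(cv2.morphologyEx((V>th).astype(np.uint8),cv2.MORPH_OPEN,np.ones((5,5))),1500):
    if s[4]>15000: continue
    p=max(cv2.findContours(m.astype(np.uint8),cv2.RETR_EXTERNAL,cv2.CHAIN_APPROX_NONE)[0],key=len)[:,0]
    P=plane(c,p,.0085,True); f=least_squares(lambda q:np.hypot(P[:,0]-q[0],P[:,1]-q[1])-q[2],[*P[:,:2].mean(0),.05],loss="soft_l1",f_scale=.001)
    if .04<f.x[2]<.06: print(th,s,f.x,np.sqrt((f.fun**2).mean()))
E
python3 dome.py
```

```text
[0.7173 0.0611 0.2496] 0.31550850194972896 39.576523303985596
shift mm [79.2 65.5 -0.3] turn [ 0.  -0.  -0.8] j7 1.447904974933421
[[377.0, 124.0], [252.0, 126.0], [141.0, 135.0]]
95 [ 271  353   95   42 2456] [0.9575 0.0473 0.0526] 0.018463574911348455
110 [ 271  355   95   40 2400] [0.9573 0.0472 0.0521] 0.018459053249012276
125 [ 328   76   97   97 7314] [0.642  0.1317 0.055 ] 0.0003479876083291327
125 [ 206   78   95   97 7253] [ 0.6362 -0.0096  0.055 ] 0.0003931625177582215
125 [ 271  355   95   40 2353] [0.9569 0.047  0.0518] 0.018327110090407685
```

>>> carry_out --motion '[{"xyz":[0.03,0.025,0],"angular":[0,0,0]},{"xyz":[0.06,0.05,0],"angular":[0,0,0]},{"xyz":[0.079,0.065,0.03],"angular":[0,0,0]},{"xyz":[0.079,0.065,0.06],"angular":[0,0,0]},{"xyz":[0.079,0.065,0.09],"angular":[0,0,0]},{"xyz":[0.079,0.065,0.12],"angular":[0,0,0]},{"xyz":[0.079,0.065,0.15],"angular":[0,0,0]},{"xyz":[0.079,0.065,0.18],"angular":[0,0,0]},{"xyz":[0.079,0.065,0.2],"angular":[0,0,0]},{"xyz":[0.079,0.065,0.205],"angular":[0,0,0]},{"xyz":[0.079,0.065,0.205],"angular":[0,0,0]},{"xyz":[0.079,0.065,0.205],"angular":[0,0,0]}]'

```text
clock: 22.75
position: [0.6436, 0.1303, 0.0464]
ee_rot: [0.029, 1.0, 0.0, 0.001]
ft_force: [1.0, -0.4, -1.2]
grip_width: 0.316
grasp_force: 39.7
```

```bash
python3 - <<'E'
from h import *
o=get_obs(); print(o["position"],o["grip_width"],o["ft_force"]); go((.642,.1313,.033),-3.2)
E
```

```text
[0.6436 0.1303 0.0464] 0.3155898949192349 [ 0.9605 -0.3792 -1.1846]
shift mm [ 1.6  0.9 13.4] turn [ 0.1  0.1 -0.1] j7 1.3342721283926247
```

>>> carry_out --motion '[{"xyz":[0.0016,0.001,0.003],"angular":[0,0,0]},{"xyz":[0.0016,0.001,0.007],"angular":[0,0,0]},{"xyz":[0.0016,0.001,0.011],"angular":[0,0,0]},{"xyz":[0.0016,0.001,0.011],"angular":[0,0,0]},{"xyz":[0.0016,0.001,0.011],"angular":[0,0,0]}]'

```text
clock: 23.25
position: [0.6412, 0.1309, 0.0335]
ee_rot: [0.029, 1.0, -0.0, -0.0]
ft_force: [0.9, 0.3, -1.8]
grip_width: 0.311
grasp_force: 39.7
```

>>> carry_out --motion '[{"xyz":[0,0,0.001],"angular":[0,0,0]},{"xyz":[0,0,0.0015],"angular":[0,0,0]},{"xyz":[0,0,0.0015],"angular":[0,0,0]}]'

```text
clock: 23.55
position: [0.6415, 0.131, 0.0326]
ee_rot: [0.029, 1.0, 0.0, 0.0]
ft_force: [-1.0, -1.6, 2.4]
grip_width: 0.313
grasp_force: 39.8
```

Contact felt at the expected height. Release gently and rise.

>>> carry_out --motion '[{"xyz":[0,0,0],"angular":[0,0,0]},{"xyz":[0,0,0],"angular":[0,0,0]},{"xyz":[0,0,0],"angular":[0,0,0]},{"xyz":[0,0,0],"angular":[0,0,0]},{"xyz":[0,0,-0.01],"angular":[0,0,0]},{"xyz":[0,0,-0.03],"angular":[0,0,0]},{"xyz":[0,0,-0.06],"angular":[0,0,0]},{"xyz":[0,0,-0.1],"angular":[0,0,0]},{"xyz":[-0.04,0,-0.15],"angular":[0,0,0]},{"xyz":[-0.08,0,-0.18],"angular":[0,0,0]},{"xyz":[-0.08,0,-0.18],"angular":[0,0,0]},{"xyz":[-0.08,0,-0.18],"angular":[0,0,0]}]' --hand 0.55

```text
clock: 24.75
position: [0.7229, 0.1258, 0.2141]
ee_rot: [0.029, 1.0, 0.0, 0.002]
ft_force: [-0.4, 0.2, -0.0]
grip_width: 0.549
grasp_force: 0.0
```

```bash
cat > chk.py <<'E'
from h import *
# dark blobs (weights) seen by wrist, top, scene, against crown predictions / table
cr=np.array([[.6304,-.149,0],[.6362,-.009,0],[.642,.1313,0]])
for n in("wrist","top","scene"):
    c=camera(n); fi=n=="wrist"; hsv=cv2.cvtColor(c["img"],cv2.COLOR_RGB2HSV); V=hsv[...,2]
    for s,ct,m in blobs((V<50)&(hsv[...,1]<255),100):
        if s[4]>4000: continue
        T=plane(c,ct,.075,fi)[0]; G=plane(c,ct,.035,fi)[0]
        if .3<G[0]<.8 and abs(G[1])<.3:
            print(n,s,ct.round(1),"if dome(z.075)",T[:2],"if table(z.035)",G[:2])
    for k,p in enumerate(cr): print("   pred crown",k,"base/top",proj(c,[p+[0,0,.065],p+[0,0,.106]],fi).round(1).tolist())
E
python3 chk.py
```

```text
wrist [ 292   89   51   54 1569] [314.  118.9] if dome(z.075) [0.6434 0.1265] if table(z.035) [0.6421 0.1262]
   pred crown 0 base/top [[53.1, 141.6], [28.3, 144.6]]
   pred crown 1 base/top [[167.2, 126.1], [148.4, 126.3]]
   pred crown 2 base/top [[319.5, 117.3], [319.8, 115.4]]
top [178 247  94  43 377] [239.3 271.2] if dome(z.075) [0.4154 0.1227] if table(z.035) [0.4165 0.1278]
   pred crown 0 base/top [[371.4, 168.1], [373.6, 163.8]]
   pred crown 1 base/top [[304.2, 165.3], [304.0, 160.9]]
   pred crown 2 base/top [[236.9, 162.5], [234.2, 158.0]]
scene [ 381  197  143   79 2758] [427.4 242.8] if dome(z.075) [0.5201 0.2306] if table(z.035) [0.4887 0.2438]
scene [353 222  20  26 307] [363.  235.2] if dome(z.075) [0.4847 0.0818] if table(z.035) [0.4519 0.0895]
scene [384 276  23  27 395] [395.6 289.6] if dome(z.075) [0.6462 0.1318] if table(z.035) [0.6194 0.1414]
scene [244 292 179  49 683] [299.5 330.4] if dome(z.075) [ 0.7322 -0.0886] if table(z.035) [ 0.7085 -0.087 ]
   pred crown 0 base/top [[268.9, 295.0], [268.0, 284.4]]
   pred crown 1 base/top [[331.9, 292.8], [332.6, 282.1]]
   pred crown 2 base/top [[394.5, 290.6], [396.7, 279.9]]
```

The first weight stands on crown2 (wrist bbox centre (317.5,116) against a prediction of (319.7,116)), with upright extents in the scene view. Now the second.

>>> carry_out --motion '[{"xyz":[0.045,-0.008,0],"angular":[0,0,0]},{"xyz":[0.09,-0.017,0],"angular":[0,0,0]},{"xyz":[0.135,-0.025,0],"angular":[0,0,0]},{"xyz":[0.18,-0.034,0],"angular":[0,0,0]},{"xyz":[0.225,-0.042,0],"angular":[0,0,0]},{"xyz":[0.265,-0.05,0],"angular":[0,0,0]},{"xyz":[0.275,-0.052,0.02],"angular":[0,0,0]},{"xyz":[0.275,-0.052,0.05],"angular":[0,0,0]},{"xyz":[0.275,-0.052,0.08],"angular":[0,0,0]},{"xyz":[0.275,-0.052,0.12],"angular":[0,0,0]},{"xyz":[0.275,-0.052,0.14],"angular":[0,0,0]},{"xyz":[0.275,-0.052,0.14],"angular":[0,0,0]}]'

```text
clock: 26.1
position: [0.4401, 0.0896, 0.0691]
ee_rot: [0.028, 1.0, -0.001, -0.003]
ft_force: [-1.0, 0.9, -0.2]
grip_width: 0.549
grasp_force: 0.0
```

```bash
python3 - <<'E'
from h import *
go((.4447,.0895,-.008),-3.2); o=get_obs(); print(o["position"])
c=camera("wrist"); V=cv2.cvtColor(c["img"],cv2.COLOR_RGB2HSV)[...,2]
for s,ct,m in blobs(V<60,300):
    if s[4]<8000: print(s,ct,plane(c,(s[0]+s[2]/2,s[1]+s[3]/2),.03,True),plane(c,ct,.035,True))
print(proj(c,[[.4447,.0895,.02],[.4447,.0895,.066]],True))
E
```

```text
shift mm [-5.1  0.3 77.1] turn [-0.1 -0.3 -0.1] j7 1.2269251968135442
[0.4401 0.0896 0.0691]
[561 168  22  52 741] [571.5007 190.6775] [[0.4138 0.2706 0.03  ]] [[0.4105 0.2659 0.035 ]]
[ 279  209   78   85 4917] [317.3726 248.8845] [[0.4443 0.0887 0.03  ]] [[0.441  0.0885 0.035 ]]
[[319.334  247.2161]
 [319.5049 273.153 ]]
```

>>> carry_out --motion '[{"xyz":[-0.004,0,0.03],"angular":[0,0,0]},{"xyz":[-0.004,0,0.055],"angular":[0,0,0]},{"xyz":[-0.004,0,0.07],"angular":[0,0,0]},{"xyz":[-0.004,0,0.077],"angular":[0,0,0]},{"xyz":[-0.004,0,0.077],"angular":[0,0,0]},{"xyz":[-0.004,0,0.077],"angular":[0,0,0]}]'

```text
clock: 26.75
position: [0.4484, 0.0904, -0.0037]
ee_rot: [0.029, 1.0, 0.0, 0.001]
ft_force: [0.1, -0.2, 0.0]
grip_width: 0.552
grasp_force: 0.0
```

>>> carry_out --motion '[{"xyz":[0,0,0],"angular":[0,0,0]},{"xyz":[0,0,0],"angular":[0,0,0]},{"xyz":[0,0,0],"angular":[0,0,0]},{"xyz":[0,0,0],"angular":[0,0,0]},{"xyz":[0,0,0],"angular":[0,0,0]}]' --hand 0 --grip_force 25

```text
clock: 27.25
position: [0.4485, 0.0903, -0.0039]
ee_rot: [0.029, 1.0, 0.0, 0.001]
ft_force: [-1.0, -0.5, 7.3]
grip_width: 0.321
grasp_force: 27.0
```

>>> carry_out --motion '[{"xyz":[0,0,0],"angular":[0,0,0]},{"xyz":[0,0,0],"angular":[0,0,0]},{"xyz":[0,0,0],"angular":[0,0,8]},{"xyz":[0,0,0],"angular":[0,0,16]},{"xyz":[0,0,0],"angular":[0,0,24]},{"xyz":[0,0,0],"angular":[0,0,32]},{"xyz":[0,0,0],"angular":[0,0,40]},{"xyz":[0,0,0],"angular":[0,0,48]},{"xyz":[0,0,0],"angular":[0,0,56]},{"xyz":[0,0,0],"angular":[0,0,64]},{"xyz":[0,0,0],"angular":[0,0,72]},{"xyz":[0,0,0],"angular":[0,0,80]}]' --hand 0.55

```text
clock: 28.45
position: [0.4474, 0.0901, -0.005]
ee_rot: [0.667, 0.745, -0.0, -0.0]
ft_force: [1.1, -0.1, -0.6]
grip_width: 0.551
grasp_force: 0.0
```

>>> carry_out --motion '[{"xyz":[0,0,0],"angular":[0,0,8]},{"xyz":[0,0,0],"angular":[0,0,10]},{"xyz":[0,0,0],"angular":[0,0,10]}]'

```text
clock: 28.75
position: [0.4474, 0.0901, -0.005]
ee_rot: [0.727, 0.686, -0.0, -0.0]
ft_force: [0.0, -0.5, 0.7]
grip_width: 0.547
grasp_force: 0.0
```

>>> carry_out --motion '[{"xyz":[0,0,0],"angular":[0,0,0]},{"xyz":[0,0,0],"angular":[0,0,0]},{"xyz":[0,0,0],"angular":[0,0,0]},{"xyz":[0,0,0],"angular":[0,0,0]},{"xyz":[0,0,0],"angular":[0,0,0]}]' --hand 0 --grip_force 40

```text
clock: 29.25
position: [0.4474, 0.0901, -0.0049]
ee_rot: [0.727, 0.687, -0.0, -0.0]
ft_force: [-2.4, 0.7, 3.8]
grip_width: 0.309
grasp_force: 39.2
```

>>> carry_out --motion '[{"xyz":[0,0,-0.03],"angular":[0,0,0]},{"xyz":[0,0,-0.065],"angular":[0,0,0]},{"xyz":[0,0,-0.1],"angular":[0,0,0]},{"xyz":[-0.01,0.025,-0.125],"angular":[0,0,0]},{"xyz":[-0.025,0.055,-0.14],"angular":[0,0,0]},{"xyz":[-0.04,0.09,-0.14],"angular":[0,0,0]},{"xyz":[-0.055,0.125,-0.14],"angular":[0,0,0]},{"xyz":[-0.07,0.155,-0.14],"angular":[0,0,0]},{"xyz":[-0.083,0.182,-0.14],"angular":[0,0,0]},{"xyz":[-0.088,0.194,-0.14],"angular":[0,0,0]},{"xyz":[-0.088,0.194,-0.14],"angular":[0,0,0]},{"xyz":[-0.088,0.194,-0.14],"angular":[0,0,0]}]'

```text
clock: 30.45
position: [0.6356, -0.0089, 0.1344]
ee_rot: [0.727, 0.686, -0.0, -0.0]
ft_force: [0.5, 0.5, -2.5]
grip_width: 0.319
grasp_force: 40.1
```

```bash
python3 - <<'E'
from h import *
o=get_obs(); print(o["position"],o["grip_width"],o["grasp_force"]); go((.6362,-.0093,.035),-93.2)
E
```

```text
[ 0.6356 -0.0089  0.1344] 0.3186509242622562 40.10596811771393
shift mm [-0.4  0.7 99.4] turn [-0.1  0.  -0.1] j7 0.04710463659410532
```

>>> carry_out --motion '[{"xyz":[-0.0005,0.0005,0.025],"angular":[0,0,0]},{"xyz":[-0.0005,0.0005,0.05],"angular":[0,0,0]},{"xyz":[-0.0005,0.0005,0.075],"angular":[0,0,0]},{"xyz":[-0.0005,0.0005,0.088],"angular":[0,0,0]},{"xyz":[-0.0005,0.0005,0.096],"angular":[0,0,0]},{"xyz":[-0.0005,0.0005,0.096],"angular":[0,0,0]},{"xyz":[-0.0005,0.0005,0.096],"angular":[0,0,0]}]'

```text
clock: 31.15
position: [0.6372, -0.0094, 0.0402]
ee_rot: [0.727, 0.687, 0.001, 0.0]
ft_force: [-0.3, -0.3, -1.7]
grip_width: 0.316
grasp_force: 40.2
```

>>> carry_out --motion '[{"xyz":[0,0,0.001],"angular":[0,0,0]},{"xyz":[0,0,0.002],"angular":[0,0,0]},{"xyz":[0,0,0.002],"angular":[0,0,0]}]'

```text
clock: 31.45
position: [0.6368, -0.0095, 0.0374]
ee_rot: [0.727, 0.686, 0.0, 0.0]
ft_force: [0.1, -0.1, -1.6]
grip_width: 0.318
grasp_force: 40.2
```

>>> carry_out --motion '[{"xyz":[0,0,0.001],"angular":[0,0,0]},{"xyz":[0,0,0.002],"angular":[0,0,0]},{"xyz":[0,0,0.002],"angular":[0,0,0]}]'

```text
clock: 31.75
position: [0.6367, -0.0095, 0.035]
ee_rot: [0.727, 0.686, 0.0, -0.0]
ft_force: [0.1, -0.5, -3.1]
grip_width: 0.317
grasp_force: 40.4
```

>>> carry_out --motion '[{"xyz":[0,0,0.001],"angular":[0,0,0]},{"xyz":[0,0,0.001],"angular":[0,0,0]}]'

```text
clock: 31.95
position: [0.6368, -0.0096, 0.0348]
ee_rot: [0.727, 0.686, 0.0, 0.0]
ft_force: [-1.9, -0.1, 4.3]
grip_width: 0.319
grasp_force: 41.6
```

>>> carry_out --motion '[{"xyz":[0,0,0],"angular":[0,0,0]},{"xyz":[0,0,0],"angular":[0,0,0]},{"xyz":[0,0,0],"angular":[0,0,0]},{"xyz":[0,0,0],"angular":[0,0,0]},{"xyz":[0,0,-0.01],"angular":[0,0,0]},{"xyz":[0,0,-0.03],"angular":[0,0,0]},{"xyz":[0,0,-0.06],"angular":[0,0,0]},{"xyz":[0,0,-0.1],"angular":[0,0,0]},{"xyz":[-0.03,0,-0.15],"angular":[0,0,0]},{"xyz":[-0.06,0,-0.18],"angular":[0,0,0]},{"xyz":[-0.06,0,-0.18],"angular":[0,0,0]},{"xyz":[-0.06,0,-0.18],"angular":[0,0,0]}]' --hand 0.55

```text
clock: 33.15
position: [0.6335, -0.0706, 0.2156]
ee_rot: [0.728, 0.686, 0.001, 0.001]
ft_force: [-0.4, 1.1, -1.4]
grip_width: 0.549
grasp_force: 0.0
```

```bash
python3 chk.py
```

```text
wrist [288   0  50  16 555] [313.2   6.4] if dome(z.075) [0.64   0.1098] if table(z.035) [0.6405 0.1239]
wrist [ 289  120   54   49 1969] [315.9 144.6] if dome(z.075) [ 0.635  -0.0139] if table(z.035) [ 0.6348 -0.0152]
   pred crown 0 base/top [[319.6, 286.6], [319.9, 305.5]]
   pred crown 1 base/top [[316.9, 138.7], [316.9, 139.5]]
   pred crown 2 base/top [[314.2, -11.3], [313.8, -29.3]]
top [227 152  24  24 406] [238.6 163.1] if dome(z.075) [0.6384 0.1264] if table(z.035) [0.6472 0.1316]
   pred crown 0 base/top [[371.4, 168.1], [373.6, 163.8]]
   pred crown 1 base/top [[304.2, 165.3], [304.0, 160.9]]
   pred crown 2 base/top [[236.9, 162.5], [234.2, 158.0]]
scene [ 282  170   48   82 1479] [306.1 205.9] if dome(z.075) [ 0.3798 -0.0452] if table(z.035) [ 0.3433 -0.042 ]
scene [384 276  23  27 395] [395.6 289.5] if dome(z.075) [0.646 0.132] if table(z.035) [0.6191 0.1416]
scene [320 278  23  28 392] [331.9 292.1] if dome(z.075) [ 0.641 -0.01 ] if table(z.035) [ 0.6139 -0.0056]
scene [245 303  38  30 112] [254.3 320.9] if dome(z.075) [ 0.7009 -0.1827] if table(z.035) [ 0.676  -0.1846]
scene [364 305  31  24 110] [373.  315.6] if dome(z.075) [0.7092 0.0715] if table(z.035) [0.6846 0.0788]
scene [301 307  18  18 104] [307.3 315.7] if dome(z.075) [ 0.6975 -0.0692] if table(z.035) [ 0.6724 -0.067 ]
scene [244 309 179  46 955] [353.1 332.8] if dome(z.075) [0.7475 0.0232] if table(z.035) [0.7243 0.0288]
   pred crown 0 base/top [[268.9, 295.0], [268.0, 284.4]]
   pred crown 1 base/top [[331.9, 292.8], [332.6, 282.1]]
   pred crown 2 base/top [[394.5, 290.6], [396.7, 279.9]]
```

Both weights stand on their crowns: the blobs match the predictions within about 2 px in the top and scene views. Go to the knob.

>>> carry_out --motion '[{"xyz":[0.03,-0.015,0],"angular":[0,0,-8]},{"xyz":[0.065,-0.033,0],"angular":[0,0,-16]},{"xyz":[0.1,-0.05,0],"angular":[0,0,-24]},{"xyz":[0.14,-0.07,0],"angular":[0,0,-32]},{"xyz":[0.18,-0.09,0],"angular":[0,0,-40]},{"xyz":[0.22,-0.11,0],"angular":[0,0,-48]},{"xyz":[0.26,-0.13,0],"angular":[0,0,-56]},{"xyz":[0.3,-0.15,0],"angular":[0,0,-64]},{"xyz":[0.34,-0.17,0],"angular":[0,0,-72]},{"xyz":[0.38,-0.19,0],"angular":[0,0,-80]},{"xyz":[0.415,-0.207,0],"angular":[0,0,-88]},{"xyz":[0.435,-0.217,0.02],"angular":[0,0,-90]}]' --hand 0.45

```text
clock: 34.5
position: [0.4391, 0.3824, 0.195]
ee_rot: [0.023, 1.0, 0.001, 0.0]
ft_force: [1.0, 0.5, 0.2]
grip_width: 0.45
grasp_force: 0.0
```

>>> carry_out --motion '[{"xyz":[0,0,0],"angular":[0,0,0]},{"xyz":[0,0,0.03],"angular":[0,0,0]},{"xyz":[0,0,0.06],"angular":[0,0,0]},{"xyz":[0,0,0.08],"angular":[0,0,0]},{"xyz":[0,0,0.08],"angular":[0,0,0]},{"xyz":[0,0,0.08],"angular":[0,0,0]}]'

```text
clock: 35.1
position: [0.4415, 0.3772, 0.1144]
ee_rot: [0.029, 1.0, -0.0, -0.0]
ft_force: [-1.1, -0.2, 0.8]
grip_width: 0.453
grasp_force: 0.0
```

```bash
python3 - <<'E'
from h import *
o=get_obs(); print(o["position"],o["ee_rot"],o["joint_pos"]); go((.443,.3765,.012),-3.2)
c=camera("wrist"); V=cv2.cvtColor(c["img"],cv2.COLOR_RGB2HSV)[...,2]
print(proj(c,[[.443,.3765,.074],[.443,.3765,.044]],True))
for s,ct,m in blobs((V<70)&(np.arange(480)[:,None]<330),200): 
    if s[4]<12000: print(s,ct,plane(c,ct,.05,True),plane(c,(s[0]+s[2]/2,s[1]+s[3]/2),.044,True))
c=camera("top"); V=cv2.cvtColor(c["img"],cv2.COLOR_RGB2HSV)[...,2]
for s,ct,m in blobs(V<50,150): print("top",s,ct,plane(c,ct,.075,False)[0,:2]) if s[4]<600 else 0
cv2.imwrite("pics/k.png",camera("wrist")["img"][:,:,::-1])
E
```

```text
[0.4415 0.3772 0.1144] [ 0.0289  0.9996 -0.0003 -0.0002] [-0.8791  0.2891  0.1111  1.689  -0.0343  1.1662  0.7538]
shift mm [ -1.6  -0.6 102.4] turn [-0.  -0.  -0.1] j7 0.7538418786748415
[[318.0285 246.3169]
 [318.0166 233.3804]]
[ 287  203   60   72 2834] [316.7248 235.0896] [[0.4425 0.3756 0.05  ]] [[0.4471 0.3756 0.044 ]]
[ 364  279   63   51 1415] [387.6643 312.1696] [[0.5054 0.4251 0.05  ]] [[0.5025 0.4322 0.044 ]]
[254 280  19  50 667] [264.2759 308.928 ] [[0.4971 0.3335 0.05  ]] [[0.4967 0.3322 0.044 ]]
[210 290  39  40 720] [232.7361 314.7542] [[0.5013 0.3087 0.05  ]] [[0.5003 0.305  0.044 ]]
top [227 152  24  24 410] [238.5    163.1366] [0.6384 0.1266]
top [295 155  24  23 426] [306.4718 166.1197] [ 0.6323 -0.0137]
top [ 92 208  65  14 293] [116.4573 215.587 ] [0.5293 0.3751]
top [121 410  54  29 226] [153.9292 419.5708] [0.1204 0.2896]
top [283 437  52  27 158] [308.3354 445.2532] [ 0.0697 -0.0178]
top [301 464  27  16 236] [312.089  472.7585] [ 0.0166 -0.0252]
```

>>> carry_out --motion '[{"xyz":[-0.001,-0.001,0.03],"angular":[0,0,0]},{"xyz":[-0.001,-0.001,0.06],"angular":[0,0,0]},{"xyz":[-0.001,-0.001,0.085],"angular":[0,0,0]},{"xyz":[-0.001,-0.001,0.1],"angular":[0,0,0]},{"xyz":[-0.001,-0.001,0.102],"angular":[0,0,0]},{"xyz":[-0.001,-0.001,0.102],"angular":[0,0,0]}]'

```text
clock: 35.85
position: [0.443, 0.3768, 0.013]
ee_rot: [0.029, 1.0, 0.0, 0.0]
ft_force: [0.1, 0.7, 0.5]
grip_width: 0.451
grasp_force: 0.0
```

>>> carry_out --motion '[{"xyz":[0,0,0],"angular":[0,0,0]},{"xyz":[0,0,0],"angular":[0,0,0]},{"xyz":[0,0,0],"angular":[0,0,0]},{"xyz":[0,0,0],"angular":[0,0,0]},{"xyz":[0,0,0],"angular":[0,0,0]}]' --hand 0 --grip_force 60

```text
clock: 36.35
position: [0.4433, 0.3766, 0.0138]
ee_rot: [0.029, 1.0, 0.001, 0.001]
ft_force: [-1.5, -2.1, 6.7]
grip_width: 0.152
grasp_force: 58.8
```

Gripped the bar (13 mm). Turn clockwise.

>>> carry_out --motion '[{"xyz":[0,0,0],"angular":[0,0,7]},{"xyz":[0,0,0],"angular":[0,0,14]},{"xyz":[0,0,0],"angular":[0,0,21]},{"xyz":[0,0,0],"angular":[0,0,28]},{"xyz":[0,0,0],"angular":[0,0,35]},{"xyz":[0,0,0],"angular":[0,0,42]},{"xyz":[0,0,0],"angular":[0,0,49]},{"xyz":[0,0,0],"angular":[0,0,56]},{"xyz":[0,0,0],"angular":[0,0,63]},{"xyz":[0,0,0],"angular":[0,0,70]},{"xyz":[0,0,0],"angular":[0,0,76]},{"xyz":[0,0,0],"angular":[0,0,80]}]'

```text
clock: 37.55
position: [0.4437, 0.3769, 0.0138]
ee_rot: [0.666, 0.746, 0.001, 0.0]
ft_force: [0.4, -0.4, 3.6]
grip_width: 0.152
grasp_force: 58.9
```

>>> carry_out --motion '[{"xyz":[0,0,0],"angular":[0,0,0]},{"xyz":[0,0,0],"angular":[0,0,0]},{"xyz":[0,0,0],"angular":[0,0,0]}]'

```text
clock: 37.85
position: [0.4437, 0.3769, 0.0138]
ee_rot: [0.665, 0.747, 0.001, 0.0]
ft_force: [0.5, -1.8, 5.2]
grip_width: 0.147
grasp_force: 58.7
```

```bash
python3 - <<'E'
from h import *
o=get_obs(); print(o["position"],Rn.from_quat(o["ee_rot"]).as_matrix()[:,1],o["ft_force"],o["torque"],o["grip_width"],o["grasp_force"])
E
```

```text
[0.4437 0.3769 0.0138] [0.9932 0.1167 0.0022] [ 0.5216 -1.8333  5.1817] [-0.3881 -0.1383  0.1111] 0.1471633849753342 58.67697715759277
```

>>> carry_out --motion '[{"xyz":[0,0,0],"angular":[0,0,0]},{"xyz":[0,0,0],"angular":[0,0,0]},{"xyz":[0,0,0],"angular":[0,0,0]},{"xyz":[0,0,-0.03],"angular":[0,0,0]},{"xyz":[0,0,-0.07],"angular":[0,0,0]},{"xyz":[0,0,-0.1],"angular":[0,0,0]},{"xyz":[0,0,-0.1],"angular":[0,0,0]},{"xyz":[0,0,-0.1],"angular":[0,0,0]}]' --hand 0.45

```text
clock: 38.65
position: [0.4426, 0.3767, 0.1125]
ee_rot: [0.665, 0.747, 0.001, -0.0]
ft_force: [-0.5, 0.3, -0.1]
grip_width: 0.449
grasp_force: 0.0
```

```bash
cat > knob.py <<'E'
from h import *
o=get_obs(); print(o["position"]); c=camera("wrist"); hsv=cv2.cvtColor(c["img"],cv2.COLOR_RGB2HSV); V=hsv[...,2]; kx=np.array([.4432,.3766])
ct=proj(c,[[*kx,.05]],True)[0]; print("knob px",ct)
yy,xx=np.mgrid[:480,:640]; near=np.hypot(xx-ct[0],yy-ct[1])<42
n,l=cv2.connectedComponents(((V<75)).astype(np.uint8))
disc=cv2.morphologyEx(((V<75)&near).astype(np.uint8),cv2.MORPH_CLOSE,np.ones((9,9)))
for s,q,m in blobs((V>120)&(disc>0),8):
    P=plane(c,np.c_[xx[m],yy[m]],.074,True)[:,:2]; d=P.mean(0)-kx; w,v=np.linalg.eigh(np.cov(P.T))
    print("stripe",s,q,d,"dir",np.degrees(np.arctan2(d[1],d[0])),v[:,1],np.sqrt(w))
for n in("top","scene"):
    c=camera(n); V=cv2.cvtColor(c["img"],cv2.COLOR_RGB2HSV)[...,2]
    for s,ct,m in blobs(V<50,250): print(n,s,ct) if s[4]<600 else 0
E
python3 knob.py; python3 - <<'E'
import sys; sys.path.insert(0,".")
from h import *
c=camera("wrist"); t=camera("top"); s=camera("scene"); f=lambda i,w:cv2.resize(i,(w,300),interpolation=2)
x,y=proj(c,[[.4432,.3766,.05]],True)[0].astype(int)
a=f(c["img"][max(y-75,0):y+75,x-100:x+100],400); b=f(s["img"][260:350,230:430],400); d=f(t["img"][125:275,75:405],400); e=f(s["img"][195:285,430:535],400)
cv2.imwrite("pics/on.png",np.vstack([np.hstack([a,b]),np.hstack([d,e])])[:,:,::-1])
E
```

```text
[0.4426 0.3767 0.1125]
knob px [319.5471 233.0884]
stripe [317 215   5  26 126] [319.  227.5] [-0.0017  0.01  ] dir 99.36394922930192 [-0.1182  0.993 ] [0.0009 0.0046]
top [227 152  23  24 413] [238.4455 163.1816]
top [295 155  24  23 425] [306.4165 166.1412]
top [ 92 208  65  14 289] [116.5433 215.564 ]
top [108 249  24  19 310] [121.529  258.1097]
top [290 464  40  16 394] [306.2919 472.736 ]
scene [251   0  10  70 404] [255.7005  33.7054]
scene [432   0  50  54 485] [457.7711  24.4804]
scene [115  15  16  61 575] [122.727   49.6974]
scene [468 214  20  18 265] [477.4038 222.6302]
scene [435 218  89  58 567] [472.0617 263.7513]
scene [320 278  24  28 466] [331.6459 291.9657]
```

View pics/on.png

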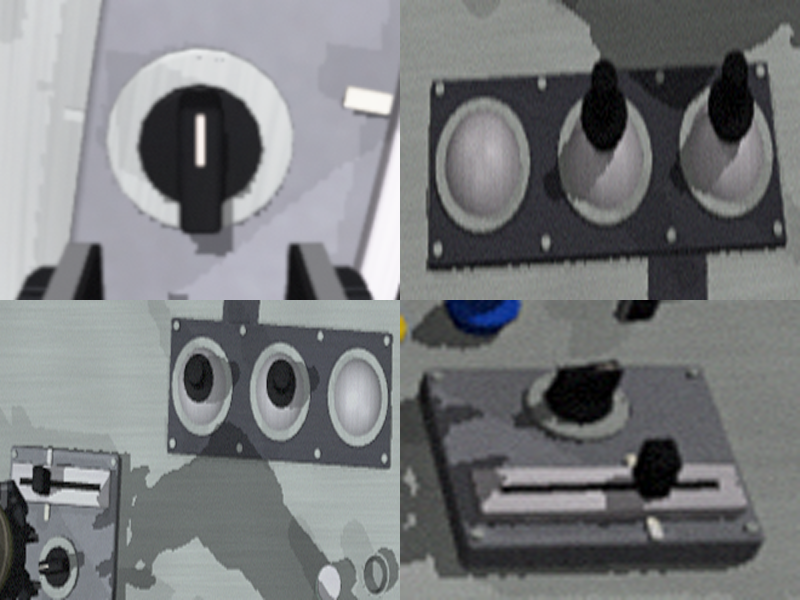

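The composite shows the stripe turned 80° to on, both weights standing upright on the middle and left domes, and the grip between the ribs. Now turn back to off.

>>> carry_out --motion '[{"xyz":[0,0,0.03],"angular":[0,0,0]},{"xyz":[0,0,0.06],"angular":[0,0,0]},{"xyz":[0,0,0.085],"angular":[0,0,0]},{"xyz":[0,0,0.1],"angular":[0,0,0]},{"xyz":[0,0,0.1],"angular":[0,0,0]},{"xyz":[0,0,0.1],"angular":[0,0,0]}]'

```text
clock: 39.55
position: [0.4429, 0.3765, 0.0127]
ee_rot: [0.665, 0.747, 0.0, 0.0]
ft_force: [0.2, 0.6, 0.4]
grip_width: 0.455
grasp_force: 0.0
```

>>> carry_out --motion '[{"xyz":[0,0,0],"angular":[0,0,0]},{"xyz":[0,0,0],"angular":[0,0,0]},{"xyz":[0,0,0],"angular":[0,0,0]},{"xyz":[0,0,0],"angular":[0,0,0]},{"xyz":[0,0,0],"angular":[0,0,0]}]' --hand 0 --grip_force 60

```text
clock: 40.05
position: [0.4435, 0.3771, 0.0136]
ee_rot: [0.665, 0.747, 0.001, 0.0]
ft_force: [0.8, -0.5, 7.9]
grip_width: 0.148
grasp_force: 60.2
```

>>> carry_out --motion '[{"xyz":[0,0,0],"angular":[0,0,-7]},{"xyz":[0,0,0],"angular":[0,0,-14]},{"xyz":[0,0,0],"angular":[0,0,-21]},{"xyz":[0,0,0],"angular":[0,0,-28]},{"xyz":[0,0,0],"angular":[0,0,-35]},{"xyz":[0,0,0],"angular":[0,0,-42]},{"xyz":[0,0,0],"angular":[0,0,-49]},{"xyz":[0,0,0],"angular":[0,0,-56]},{"xyz":[0,0,0],"angular":[0,0,-63]},{"xyz":[0,0,0],"angular":[0,0,-70]},{"xyz":[0,0,0],"angular":[0,0,-76]},{"xyz":[0,0,0],"angular":[0,0,-80]}]'

```text
clock: 41.25
position: [0.4431, 0.3765, 0.0136]
ee_rot: [0.027, 1.0, 0.0, 0.0]
ft_force: [-2.2, -2.7, 9.6]
grip_width: 0.15
grasp_force: 60.7
```

>>> carry_out --motion '[{"xyz":[0,0,0],"angular":[0,0,0]},{"xyz":[0,0,0],"angular":[0,0,0]}]'

```text
clock: 41.45
position: [0.4431, 0.3765, 0.0136]
ee_rot: [0.029, 1.0, 0.0, 0.0]
ft_force: [-2.4, -2.9, 9.2]
grip_width: 0.151
grasp_force: 60.7
```

>>> carry_out --motion '[{"xyz":[0,0,0],"angular":[0,0,0]},{"xyz":[0,0,0],"angular":[0,0,0]},{"xyz":[0,0,0],"angular":[0,0,0]},{"xyz":[0,0,-0.03],"angular":[0,0,0]},{"xyz":[0,0,-0.07],"angular":[0,0,0]},{"xyz":[0,0,-0.1],"angular":[0,0,0]},{"xyz":[0,0,-0.1],"angular":[0,0,0]},{"xyz":[0,0,-0.1],"angular":[0,0,0]}]' --hand 0.45

```text
clock: 42.25
position: [0.4427, 0.3766, 0.1124]
ee_rot: [0.029, 1.0, 0.0, 0.0]
ft_force: [-0.9, 0.0, -0.4]
grip_width: 0.452
grasp_force: 0.0
```

```bash
python3 knob.py; python3 -c "
from h import *
go((.5309,.3965,.12),-93.2)"
```

```text
[0.4427 0.3766 0.1124]
knob px [318.8926 235.0005]
stripe [316 215   5  26 125] [317.92  227.584] [-0.0115 -0.    ] dir -179.79578007458397 [-0.9986  0.0538] [0.0008 0.0046]
top [227 152  24  24 411] [238.4939 163.1898]
top [295 155  24  23 425] [306.44   166.1294]
top [ 92 208  65  14 290] [116.669 215.569]
top [106 409  69  41 258] [147.7636 421.9264]
scene [251   0  11  70 404] [255.7351  34.1881]
scene [425   0  57  56 523] [454.4187  26.4646]
scene [115  15  16  61 578] [122.737   49.6003]
scene [435 218  89  57 560] [472.5679 263.9679]
scene [321 278  22  28 462] [331.6126 292.0043]
shift mm [-87.7  25.8  -9.5] turn [-0.1  0.  89.9] j7 0.7572227906079622
```

Knob is back to off (stripe at 176.9°). Now the slider to home.

>>> carry_out --motion '[{"xyz":[-0.02,0.006,-0.01],"angular":[0,0,8]},{"xyz":[-0.05,0.015,-0.01],"angular":[0,0,16]},{"xyz":[-0.08,0.024,-0.01],"angular":[0,0,24]},{"xyz":[-0.088,0.026,-0.01],"angular":[0,0,32]},{"xyz":[-0.088,0.026,-0.01],"angular":[0,0,40]},{"xyz":[-0.088,0.026,-0.01],"angular":[0,0,48]},{"xyz":[-0.088,0.026,-0.01],"angular":[0,0,56]},{"xyz":[-0.088,0.026,-0.01],"angular":[0,0,64]},{"xyz":[-0.088,0.026,-0.01],"angular":[0,0,72]},{"xyz":[-0.088,0.026,-0.01],"angular":[0,0,80]},{"xyz":[-0.088,0.026,-0.01],"angular":[0,0,88]},{"xyz":[-0.088,0.026,-0.01],"angular":[0,0,90]}]' --hand 0.65

```text
clock: 43.6
position: [0.5313, 0.3968, 0.1206]
ee_rot: [0.729, 0.685, -0.001, 0.0]
ft_force: [0.5, -0.1, -0.0]
grip_width: 0.649
grasp_force: 0.0
```

>>> carry_out --motion '[{"xyz":[0,0,0.03],"angular":[0,0,0]},{"xyz":[0,0,0.06],"angular":[0,0,0]},{"xyz":[0,0,0.09],"angular":[0,0,0]},{"xyz":[0,0,0.107],"angular":[0,0,0]},{"xyz":[0,0,0.107],"angular":[0,0,0]},{"xyz":[0,0,0.107],"angular":[0,0,0]}]'

```text
clock: 44.2
position: [0.5323, 0.3973, 0.0156]
ee_rot: [0.727, 0.686, 0.0, 0.0]
ft_force: [0.1, 0.3, 0.6]
grip_width: 0.653
grasp_force: 0.0
```

>>> carry_out --motion '[{"xyz":[0,0,0],"angular":[0,0,0]},{"xyz":[0,0,0],"angular":[0,0,0]},{"xyz":[0,0,0],"angular":[0,0,0]},{"xyz":[0,0,0],"angular":[0,0,0]},{"xyz":[0,0,0],"angular":[0,0,0]}]' --hand 0 --grip_force 30

```text
clock: 44.7
position: [0.532, 0.3982, 0.0169]
ee_rot: [0.727, 0.687, 0.001, -0.0]
ft_force: [-2.4, -0.9, 6.7]
grip_width: 0.322
grasp_force: 30.6
```

>>> carry_out --motion '[{"xyz":[-0.006,0,0],"angular":[0,0,0]},{"xyz":[-0.015,0,0],"angular":[0,0,0]},{"xyz":[-0.024,0,0],"angular":[0,0,0]},{"xyz":[-0.033,0,0],"angular":[0,0,0]},{"xyz":[-0.042,0,0],"angular":[0,0,0]},{"xyz":[-0.051,0,0],"angular":[0,0,0]},{"xyz":[-0.06,0,0],"angular":[0,0,0]},{"xyz":[-0.069,0,0],"angular":[0,0,0]},{"xyz":[-0.077,0,0],"angular":[0,0,0]},{"xyz":[-0.083,0,0],"angular":[0,0,0]},{"xyz":[-0.086,0,0],"angular":[0,0,0]},{"xyz":[-0.087,0,0],"angular":[0,0,0]}]'

```text
clock: 45.9
position: [0.5278, 0.3129, 0.0169]
ee_rot: [0.727, 0.687, 0.003, -0.001]
ft_force: [1.7, 8.9, 1.3]
grip_width: 0.327
grasp_force: 30.0
```

>>> carry_out --motion '[{"xyz":[-0.001,0,0],"angular":[0,0,0]},{"xyz":[-0.001,0,0],"angular":[0,0,0]}]'

```text
clock: 46.1
position: [0.5278, 0.313, 0.0169]
ee_rot: [0.726, 0.687, 0.003, -0.001]
ft_force: [2.2, 10.5, 0.3]
grip_width: 0.322
grasp_force: 29.9
```

End stop reached (10 N). Release, rise, verify the slider and measure the tray and weights.

>>> carry_out --motion '[{"xyz":[0,0,0],"angular":[0,0,0]},{"xyz":[0,0,0],"angular":[0,0,0]},{"xyz":[0,0,0],"angular":[0,0,0]},{"xyz":[0,0,-0.03],"angular":[0,0,0]},{"xyz":[0,0,-0.07],"angular":[0,0,0]},{"xyz":[-0.03,0.02,-0.11],"angular":[0,0,0]},{"xyz":[-0.07,0.05,-0.15],"angular":[0,0,0]},{"xyz":[-0.11,0.08,-0.18],"angular":[0,0,0]},{"xyz":[-0.14,0.1,-0.2],"angular":[0,0,0]},{"xyz":[-0.14,0.1,-0.2],"angular":[0,0,0]},{"xyz":[-0.14,0.1,-0.2],"angular":[0,0,0]}]' --hand 0.55

```text
clock: 47.2
position: [0.6204, 0.1603, 0.2166]
ee_rot: [0.729, 0.685, 0.001, 0.001]
ft_force: [-0.6, 0.7, -0.6]
grip_width: 0.548
grasp_force: 0.0
```

```bash
python3 - <<'E'
from h import *
yh=np.array([.056,.998])
c=camera("wrist"); o=get_obs(); print(o["position"],o["joint_pos"][6]); V=cv2.cvtColor(c["img"],cv2.COLOR_RGB2HSV)[...,2]
print("pred A",proj(c,[[.642,.1313,.065],[.642,.1313,.106]],True),"fader home",proj(c,[[.5262,.3116,.0845]],True))
for s,ct,m in blobs(V<60,200):
    if s[4]<8000: print(s,ct,"dome",plane(c,ct,.08,True)[0,:2],"fader",plane(c,ct,.075,True)[0,:2])
for n,box in(("top",(410,175,560,285)),("scene",(100,230,230,315))):
    c=camera(n); x0,y0,x1,y1=box; g=c["img"][y0:y1,x0:x1]; hsv=cv2.cvtColor(g,cv2.COLOR_RGB2HSV)
    b=(g[...,0].astype(int)-g[...,2]>6).astype(np.uint8); b=cv2.morphologyEx(b,cv2.MORPH_OPEN,np.ones((5,5)))
    s,ct,m=max(blobs(b,50),key=lambda t:t[0][4]); p=max(cv2.findContours(m.astype(np.uint8),cv2.RETR_EXTERNAL,cv2.CHAIN_APPROX_NONE)[0],key=len)[:,0]+[x0,y0]
    P=plane(c,p,.004)[:,:2].astype(np.float32); print(n,s,"tray floor rect",cv2.minAreaRect(P*1000))
E
python3 chk.py | grep -v pred
```

```text
[0.6189 0.1628 0.2151] -0.25556710318154147
pred A [[343.1643 235.6372]
 [346.5252 249.2683]] fader home [[197.3427  47.7338]]
[ 104    0   50   34 1160] [131.4655  14.7405] dome [0.46   0.3594] fader [0.4574 0.3614]
[186   0  37  66 985] [205.4213  45.9431] dome [0.5323 0.3132] fader [0.5308 0.3146]
[ 315  209   53   54 2124] [340.9628 234.4572] dome [0.6393 0.1368] fader [0.6395 0.1354]
top [ 41  39  87  53 965] tray floor rect ((484.40216064453125, -416.7941589355469), (99.60904693603516, 190.87400817871094), 5.531543731689453)
scene [  14    8  106   70 5389] tray floor rect ((501.37646484375, -392.16070556640625), (177.439453125, 243.4058074951172), 5.320091247558594)
wrist [ 320  216   51   54 2042] [345.3 242. ] if dome(z.075) [0.6397 0.1344] if table(z.035) [0.642  0.1221]
wrist [220 292  15  15 115] [227.6 299.3] if dome(z.075) [0.5244 0.0823] if table(z.035) [0.5123 0.0635]
wrist [401 292  16  15 135] [409.  299.3] if dome(z.075) [0.6999 0.0728] if table(z.035) [0.7098 0.0528]
top [202 121  11  51 171] [207.  142.8] if dome(z.075) [0.681  0.1923] if table(z.035) [0.6913 0.1997]
top [227 152  23  24 396] [238.6 163.1] if dome(z.075) [0.6385 0.1264] if table(z.035) [0.6473 0.1316]
top [295 155  24  24 433] [306.3 166.1] if dome(z.075) [ 0.6322 -0.0133] if table(z.035) [ 0.6408 -0.013 ]
scene [ 412  153  112  123 2200] [440.3 210.4] if dome(z.075) [0.4211 0.2841] if table(z.035) [0.3861 0.2992]
scene [384 276  23  27 396] [395.5 289.7] if dome(z.075) [0.6464 0.1317] if table(z.035) [0.6196 0.1413]
scene [321 278  23  28 363] [331.7 291.9] if dome(z.075) [ 0.6406 -0.0103] if table(z.035) [ 0.6135 -0.0059]
scene [ 244  284  179   66 2310] [307.  326.2] if dome(z.075) [ 0.7234 -0.072 ] if table(z.035) [ 0.6993 -0.0698]
```

Slider at home (grip seen at (205,46), predicted (197,48) for 0). Both weights still stand. Fetch the first one.

>>> carry_out --motion '[{"xyz":[-0.03,0.0245,0],"angular":[0,0,0]},{"xyz":[-0.03,0.0245,0.03],"angular":[0,0,0]},{"xyz":[-0.03,0.0245,0.06],"angular":[0,0,0]},{"xyz":[-0.03,0.0245,0.08],"angular":[0,0,0]},{"xyz":[-0.03,0.0245,0.08],"angular":[0,0,0]},{"xyz":[-0.03,0.0245,0.08],"angular":[0,0,0]}]'

```text
clock: 48.1
position: [0.6411, 0.1332, 0.1354]
ee_rot: [0.727, 0.687, -0.0, -0.0]
ft_force: [0.1, -0.0, 0.4]
grip_width: 0.55
grasp_force: 0.0
```

```bash
python3 -c "
from h import *
print(get_obs()['position']);go((.6415,.1315,.034),-93.2)"
```

```text
[0.6411 0.1332 0.1354]
shift mm [ -1.7   0.5 101.4] turn [-0. -0. -0.] j7 -0.16996242771623385
```

>>> carry_out --motion '[{"xyz":[-0.0015,0.0005,0.03],"angular":[0,0,0]},{"xyz":[-0.0015,0.0005,0.06],"angular":[0,0,0]},{"xyz":[-0.0015,0.0005,0.08],"angular":[0,0,0]},{"xyz":[-0.0015,0.0005,0.092],"angular":[0,0,0]},{"xyz":[-0.0015,0.0005,0.099],"angular":[0,0,0]},{"xyz":[-0.0015,0.0005,0.099],"angular":[0,0,0]}]'

```text
clock: 48.7
position: [0.642, 0.1312, 0.0365]
ee_rot: [0.727, 0.687, 0.0, 0.0]
ft_force: [-0.7, 0.6, -0.1]
grip_width: 0.548
grasp_force: 0.0
```

>>> carry_out --motion '[{"xyz":[0,0,0],"angular":[0,0,0]},{"xyz":[0,0,0],"angular":[0,0,0]},{"xyz":[0,0,0],"angular":[0,0,0]},{"xyz":[0,0,0],"angular":[0,0,0]},{"xyz":[0,0,0],"angular":[0,0,0]}]' --hand 0 --grip_force 40

```text
clock: 49.2
position: [0.6425, 0.1312, 0.0375]
ee_rot: [0.727, 0.686, 0.001, 0.0]
ft_force: [-2.0, 0.3, 6.2]
grip_width: 0.318
grasp_force: 39.3
```

>>> carry_out --motion '[{"xyz":[0,0,-0.02],"angular":[0,0,0]},{"xyz":[0,0,-0.05],"angular":[0,0,0]},{"xyz":[0,0,-0.08],"angular":[0,0,0]},{"xyz":[0,0,-0.11],"angular":[0,0,0]},{"xyz":[0,0,-0.14],"angular":[0,0,0]},{"xyz":[-0.03,-0.01,-0.14],"angular":[0,0,0]},{"xyz":[-0.07,-0.02,-0.14],"angular":[0,0,0]},{"xyz":[-0.11,-0.03,-0.14],"angular":[0,0,0]},{"xyz":[-0.15,-0.04,-0.14],"angular":[0,0,0]},{"xyz":[-0.19,-0.05,-0.14],"angular":[0,0,0]},{"xyz":[-0.23,-0.06,-0.14],"angular":[0,0,0]},{"xyz":[-0.27,-0.07,-0.14],"angular":[0,0,0]}]'

```text
clock: 50.4
position: [0.5556, -0.1362, 0.1764]
ee_rot: [0.727, 0.686, 0.0, 0.0]
ft_force: [0.2, -0.4, -1.3]
grip_width: 0.319
grasp_force: 39.9
```

```bash
python3 - <<'E'
from h import *
o=get_obs(); print(o["position"],o["joint_pos"],o["grip_width"],o["grasp_force"]); go((.515,-.335,.17),-93.2)
c=camera("top"); V=cv2.cvtColor(c["img"],cv2.COLOR_RGB2HSV)[...,2]
for s,ct,m in blobs(V<50,250): print("top",s,ct) if s[4]<600 else 0
print("tray",plane(c,[(424,198),(536,189),(545,260),(431,271)],.024),plane(c,[(424,198),(536,189),(545,260),(431,271)],.024).mean(0))
E
```

```text
[ 0.5556 -0.1362  0.1764] [-0.3871  0.2498  0.6491  1.6605 -0.157   1.2834  0.234 ] 0.31851310880852285 39.94744598865509
shift mm [-200.9  -29.     6.3] turn [ 0.  -0.  -0.1] j7 0.23401383402144021
top [295 155  24  23 426] [306.4789 166.1009]
top [ 92 210  65  14 272] [136.4081 216.6066]
top [112 248  20  20 301] [121.9103 257.6146]
tray [[ 0.574  -0.2661  0.024 ]
 [ 0.5937 -0.5082  0.024 ]
 [ 0.4405 -0.5227  0.024 ]
 [ 0.4171 -0.2785  0.024 ]] [ 0.5063 -0.3939  0.024 ]
```

>>> carry_out --motion '[{"xyz":[-0.04,-0.008,0],"angular":[0,0,0]},{"xyz":[-0.08,-0.016,0],"angular":[0,0,0]},{"xyz":[-0.12,-0.024,0],"angular":[0,0,0]},{"xyz":[-0.16,-0.032,0],"angular":[0,0,0]},{"xyz":[-0.195,-0.038,0],"angular":[0,0,0]},{"xyz":[-0.21,-0.041,0.02],"angular":[0,0,0]},{"xyz":[-0.21,-0.041,0.05],"angular":[0,0,0]},{"xyz":[-0.21,-0.041,0.08],"angular":[0,0,0]},{"xyz":[-0.21,-0.041,0.11],"angular":[0,0,0]},{"xyz":[-0.21,-0.041,0.14],"angular":[0,0,0]},{"xyz":[-0.21,-0.041,0.155],"angular":[0,0,0]},{"xyz":[-0.21,-0.041,0.165],"angular":[0,0,0]}]'

```text
clock: 51.65
position: [0.5031, -0.3416, 0.0102]
ee_rot: [0.727, 0.686, -0.0, -0.0]
ft_force: [-0.2, -0.2, -2.1]
grip_width: 0.318
grasp_force: 39.9
```

>>> carry_out --motion '[{"xyz":[0,0,0],"angular":[0,0,0]},{"xyz":[0,0,0],"angular":[0,0,0]},{"xyz":[0,0,0.004],"angular":[0,0,0]},{"xyz":[0,0,0.004],"angular":[0,0,0]}]'

```text
clock: 52.05
position: [0.5036, -0.3419, 0.0075]
ee_rot: [0.727, 0.686, 0.0, 0.0]
ft_force: [-0.6, -0.0, -1.9]
grip_width: 0.313
grasp_force: 39.9
```

>>> carry_out --motion '[{"xyz":[0,0,0.002],"angular":[0,0,0]},{"xyz":[0,0,0.004],"angular":[0,0,0]},{"xyz":[0,0,0.004],"angular":[0,0,0]}]'

```text
clock: 52.35
position: [0.5032, -0.3417, 0.0028]
ee_rot: [0.727, 0.686, -0.0, -0.0]
ft_force: [0.1, -0.2, -2.2]
grip_width: 0.316
grasp_force: 39.9
```

>>> carry_out --motion '[{"xyz":[0,0,0.001],"angular":[0,0,0]},{"xyz":[0,0,0.002],"angular":[0,0,0]},{"xyz":[0,0,0.002],"angular":[0,0,0]}]'

```text
clock: 52.65
position: [0.5034, -0.3421, 0.0018]
ee_rot: [0.727, 0.686, 0.0, 0.0]
ft_force: [-2.7, 1.4, 6.4]
grip_width: 0.315
grasp_force: 40.8
```

Touchdown. Release, rise and head for the second weight.

>>> carry_out --motion '[{"xyz":[0,0,0],"angular":[0,0,0]},{"xyz":[0,0,0],"angular":[0,0,0]},{"xyz":[0,0,0],"angular":[0,0,0]},{"xyz":[0,0,-0.02],"angular":[0,0,0]},{"xyz":[0,0,-0.06],"angular":[0,0,0]},{"xyz":[0,0,-0.1],"angular":[0,0,0]},{"xyz":[0,0,-0.14],"angular":[0,0,0]},{"xyz":[0.02,0.007,-0.17],"angular":[0,0,0]},{"xyz":[0.06,0.02,-0.17],"angular":[0,0,0]},{"xyz":[0.1,0.034,-0.17],"angular":[0,0,0]},{"xyz":[0.14,0.047,-0.17],"angular":[0,0,0]},{"xyz":[0.18,0.06,-0.17],"angular":[0,0,0]}]' --hand 0.55

```text
clock: 53.85
position: [0.574, -0.1639, 0.1712]
ee_rot: [0.727, 0.686, 0.0, 0.0]
ft_force: [0.5, -0.8, 0.6]
grip_width: 0.548
grasp_force: 0.0
```

>>> carry_out --motion '[{"xyz":[0.04,0.013,0],"angular":[0,0,0]},{"xyz":[0.08,0.027,0],"angular":[0,0,0]},{"xyz":[0.12,0.04,0],"angular":[0,0,0]},{"xyz":[0.15,0.05,0],"angular":[0,0,0]},{"xyz":[0.16,0.054,0],"angular":[0,0,0]},{"xyz":[0.16,0.054,0],"angular":[0,0,0]},{"xyz":[0.16,0.054,0],"angular":[0,0,0]}]'

```text
clock: 54.55
position: [0.6363, -0.0109, 0.1711]
ee_rot: [0.728, 0.686, -0.0, 0.0]
ft_force: [1.0, -1.6, -0.2]
grip_width: 0.556
grasp_force: 0.0
```

```bash
python3 - <<'E'
from h import *
print(get_obs()['position']);go((.6366,-.0095,.036),-93.2)
for n in("top","scene","wrist"):
    c=camera(n); V=cv2.cvtColor(c["img"],cv2.COLOR_RGB2HSV)[...,2]
    for s,ct,m in blobs(V<50,150):
        if s[4]<4000: print(n,s,ct.round(1),"dome",plane(c,ct,.075,n=="wrist")[0,:2],"tray",plane(c,ct,.035,n=="wrist")[0,:2])
    print(proj(c,[[.5034,-.342,.035],[.6366,-.0095,.07]],n=="wrist").round(0).tolist())
E
```

```text
[ 0.6363 -0.0109  0.1711]
shift mm [  1.5   0.2 135.1] turn [-0.   0.1 -0.2] j7 0.057356055108798126
top [ 92 210  65  14 276] [136.2 216.6] dome [0.5271 0.3348] tray [0.5321 0.3471]
top [450 220  23  23 421] [460.9 231.2] dome [ 0.4973 -0.3304] tray [ 0.5013 -0.3411]
top [112 248  20  20 304] [121.9 257.6] dome [0.4431 0.3616] tray [0.4452 0.3749]
top [225 350  84  15 172] [269.5 355.6] dome [0.2458 0.0603] tray [0.241  0.0632]
[[461.0, 230.0], [304.0, 165.0]]
scene [233   0  18  71 829] [241.5  34.5] dome [-0.3872 -0.1914] tray [-0.4515 -0.1936]
scene [251   0  11  70 403] [255.7  34. ] dome [-0.3865 -0.1456] tray [-0.4508 -0.1461]
scene [ 293    0   25  107 1035] [306.1  35.9] dome [-0.3646  0.017 ] tray [-0.4281  0.0224]
scene [115  15  16  61 576] [122.7  49.7] dome [-0.3265 -0.5634] tray [-0.3886 -0.579 ]
scene [   0   24   36   58 1716] [15.7 52. ] dome [-0.3369 -0.8906] tray [-0.3994 -0.9181]
scene [ 278   40   35  106 1270] [292.9  88.6] dome [-0.0916 -0.0452] tray [-0.1452 -0.042 ]
scene [326  83  37  16 215] [344.8  87.3] dome [-0.0867  0.1091] tray [-0.1401  0.1179]
scene
[... 320 characters left out ...]
[0.434  0.3821]
scene [435 218  89  58 559] [472.  263.9] dome [0.5901 0.3204] tray [0.5612 0.3367]
scene [456 237  57  18 236] [469.1 247.2] dome [0.5414 0.3261] tray [0.5107 0.3427]
scene [176 251  22  26 413] [186.3 264.2] dome [ 0.5372 -0.3321] tray [ 0.5064 -0.3394]
scene [321 278  23  28 463] [331.7 292. ] dome [ 0.6409 -0.0104] tray [ 0.6138 -0.006 ]
scene [ 244  301  179   47 1177] [317.8 332.3] dome [ 0.7402 -0.0506] tray [ 0.7167 -0.0477]
scene [ 332  455  221   25 2542] [459.5 470.6] dome [1.049  0.1778] tray [1.0368 0.1891]
[[185.0, 263.0], [332.0, 292.0]]
wrist [ 287  189   61   61 2698] [317.1 218.8] dome [ 0.6353 -0.0097] tray [ 0.6346 -0.0192]
[[232.0, 466.0], [319.0, 217.0]]
```

Weight A stands in the tray, and B is still on its dome at the expected place. Descend onto B.

>>> carry_out --motion '[{"xyz":[0.0015,0,0.04],"angular":[0,0,0]},{"xyz":[0.0015,0,0.075],"angular":[0,0,0]},{"xyz":[0.0015,0,0.1],"angular":[0,0,0]},{"xyz":[0.0015,0,0.12],"angular":[0,0,0]},{"xyz":[0.0015,0,0.132],"angular":[0,0,0]},{"xyz":[0.0015,0,0.134],"angular":[0,0,0]},{"xyz":[0.0015,0,0.134],"angular":[0,0,0]}]'

```text
clock: 55.4
position: [0.637, -0.008, 0.0377]
ee_rot: [0.727, 0.686, 0.0, 0.0]
ft_force: [0.3, -1.0, 0.1]
grip_width: 0.551
grasp_force: 0.0
```

>>> carry_out --motion '[{"xyz":[0,0,0],"angular":[0,0,0]},{"xyz":[0,0,0],"angular":[0,0,0]},{"xyz":[0,0,0],"angular":[0,0,0]},{"xyz":[0,0,0],"angular":[0,0,0]},{"xyz":[0,0,0],"angular":[0,0,0]}]' --hand 0 --grip_force 40

```text
clock: 55.9
position: [0.6374, -0.0076, 0.0385]
ee_rot: [0.727, 0.686, 0.001, 0.0]
ft_force: [-2.9, 0.6, 6.8]
grip_width: 0.316
grasp_force: 39.0
```

>>> carry_out --motion '[{"xyz":[0,0,-0.02],"angular":[0,0,0]},{"xyz":[0,0,-0.05],"angular":[0,0,0]},{"xyz":[0,0,-0.08],"angular":[0,0,0]},{"xyz":[0,0,-0.11],"angular":[0,0,0]},{"xyz":[0,0,-0.15],"angular":[0,0,0]},{"xyz":[-0.03,-0.01,-0.15],"angular":[0,0,0]},{"xyz":[-0.07,-0.023,-0.15],"angular":[0,0,0]},{"xyz":[-0.11,-0.036,-0.15],"angular":[0,0,0]},{"xyz":[-0.15,-0.05,-0.15],"angular":[0,0,0]},{"xyz":[-0.19,-0.063,-0.15],"angular":[0,0,0]},{"xyz":[-0.23,-0.076,-0.15],"angular":[0,0,0]},{"xyz":[-0.27,-0.09,-0.15],"angular":[0,0,0]}]'

```text
clock: 57.1
position: [0.5306, -0.2732, 0.1874]
ee_rot: [0.727, 0.687, 0.0, 0.0]
ft_force: [1.1, 0.0, -2.1]
grip_width: 0.314
grasp_force: 40.1
```

```bash
python3 - <<'E'
from h import *
o=get_obs(); print(o["position"],o["joint_pos"],o["grip_width"],o["grasp_force"]); go((.51,-.442,.18),-93.2)
E
```

```text
[ 0.5306 -0.2732  0.1874] [-0.185   0.3201  0.7296  1.5821 -0.2188  1.3224  0.5159] 0.31387302500731773 40.12194335460663
shift mm [-169.7  -10.9    7.4] turn [ 0.  -0.  -0.1] j7 0.5159115217029437
```

>>> carry_out --motion '[{"xyz":[-0.04,-0.003,0],"angular":[0,0,0]},{"xyz":[-0.08,-0.005,0],"angular":[0,0,0]},{"xyz":[-0.12,-0.008,0],"angular":[0,0,0]},{"xyz":[-0.155,-0.01,0],"angular":[0,0,0]},{"xyz":[-0.17,-0.011,0.01],"angular":[0,0,0]},{"xyz":[-0.17,-0.011,0.04],"angular":[0,0,0]},{"xyz":[-0.17,-0.011,0.07],"angular":[0,0,0]},{"xyz":[-0.17,-0.011,0.1],"angular":[0,0,0]},{"xyz":[-0.17,-0.011,0.13],"angular":[0,0,0]},{"xyz":[-0.17,-0.011,0.155],"angular":[0,0,0]},{"xyz":[-0.17,-0.011,0.17],"angular":[0,0,0]},{"xyz":[-0.17,-0.011,0.175],"angular":[0,0,0]}]'

```text
clock: 58.3
position: [0.5101, -0.4403, 0.0106]
ee_rot: [0.727, 0.686, -0.0, -0.001]
ft_force: [-1.0, 0.1, -1.4]
grip_width: 0.314
grasp_force: 40.2
```

>>> carry_out --motion '[{"xyz":[0,0,0],"angular":[0,0,0]},{"xyz":[0,0,0.003],"angular":[0,0,0]},{"xyz":[0,0,0.006],"angular":[0,0,0]},{"xyz":[0,0,0.006],"angular":[0,0,0]}]'

```text
clock: 58.7
position: [0.5108, -0.441, 0.0064]
ee_rot: [0.727, 0.686, 0.0, 0.0]
ft_force: [-0.6, 0.4, -2.5]
grip_width: 0.317
grasp_force: 40.2
```

>>> carry_out --motion '[{"xyz":[0,0,0.001],"angular":[0,0,0]},{"xyz":[0,0,0.002],"angular":[0,0,0]},{"xyz":[0,0,0.002],"angular":[0,0,0]}]'

```text
clock: 59.0
position: [0.5106, -0.4409, 0.004]
ee_rot: [0.727, 0.686, 0.0, -0.0]
ft_force: [-0.1, 0.2, -2.8]
grip_width: 0.315
grasp_force: 40.2
```

>>> carry_out --motion '[{"xyz":[0,0,0.001],"angular":[0,0,0]},{"xyz":[0,0,0.002],"angular":[0,0,0]},{"xyz":[0,0,0.002],"angular":[0,0,0]}]'

```text
clock: 59.3
position: [0.5108, -0.4412, 0.0033]
ee_rot: [0.727, 0.686, 0.0, 0.0]
ft_force: [-2.6, 3.6, 8.0]
grip_width: 0.314
grasp_force: 41.4
```

Touchdown. Release, rise clear and check everything.

>>> carry_out --motion '[{"xyz":[0,0,0],"angular":[0,0,0]},{"xyz":[0,0,0],"angular":[0,0,0]},{"xyz":[0,0,0],"angular":[0,0,0]},{"xyz":[0,0,-0.02],"angular":[0,0,0]},{"xyz":[0,0,-0.06],"angular":[0,0,0]},{"xyz":[0,0,-0.1],"angular":[0,0,0]},{"xyz":[0,-0.02,-0.15],"angular":[0,0,0]},{"xyz":[0.04,-0.04,-0.19],"angular":[0,0,0]},{"xyz":[0.08,-0.06,-0.2],"angular":[0,0,0]},{"xyz":[0.12,-0.08,-0.2],"angular":[0,0,0]},{"xyz":[0.15,-0.1,-0.2],"angular":[0,0,0]},{"xyz":[0.18,-0.1,-0.2],"angular":[0,0,0]}]' --hand 0.55

```text
clock: 60.5
position: [0.4192, -0.2545, 0.2022]
ee_rot: [0.728, 0.686, 0.001, -0.0]
ft_force: [0.1, 0.1, 0.4]
grip_width: 0.549
grasp_force: 0.0
```

>>> carry_out --motion '[{"xyz":[0.04,0,0],"angular":[0,0,0]},{"xyz":[0.08,0,0],"angular":[0,0,0]},{"xyz":[0.1,0,0],"angular":[0,0,0]},{"xyz":[0.1,0,0],"angular":[0,0,0]}]'

```text
clock: 60.9
position: [0.4273, -0.1527, 0.2022]
ee_rot: [0.726, 0.688, 0.001, -0.0]
ft_force: [0.2, -0.8, -0.1]
grip_width: 0.547
grasp_force: 0.0
```

```bash
python3 - <<'E'
from h import *
o=get_obs(); print(o["position"],o["clock"])
for n in("top","scene"):
    c=camera(n); g=c["img"]; hsv=cv2.cvtColor(g,cv2.COLOR_RGB2HSV); V=hsv[...,2]
    for s,ct,m in blobs(V<50,150):
        P=plane(c,ct,.035)[0]
        if s[4]<700 and .25<P[0]<.8 and abs(P[1])<.6: print(n,s,ct.round(1),P[:2])
    print("exp",proj(c,[[.5034,-.342,.035],[.5108,-.4412,.035],[.5262,.3116,.0845],[.5262,.3116,.044]]).round(0).tolist())
    old=cv2.imread(f"pics/{n}0.png")[:,:,::-1]
    for nm,lo,hi in(("blue",(105,150,60),(130,255,255)),("yellow",(20,180,100),(32,255,255))):
        for t,h in(("old",cv2.cvtColor(np.ascontiguousarray(old),cv2.COLOR_RGB2HSV)),("new",hsv)):
            print(nm,t,[q[1].round(0).tolist() for q in blobs(cv2.inRange(h,lo,hi)>0,120) if q[0][4]<900])
    if n=="top":
        d=[np.abs(g[y0:y1,x0:x1].astype(int)-old[y0:y1,x0:x1]).mean() for x0,y0,x1,y1 in((333,250,400,280),)]; print("cup/jar diff",d)
E
```

```text
[ 0.4273 -0.1527  0.2022] 60.9
top [ 92 210  65  14 276] [136.4 216.6] [0.5321 0.3466]
top [497 217  25  23 438] [508.6 228.1] [ 0.5079 -0.4429]
top [112 248  20  20 305] [121.9 257.6] [0.4453 0.375 ]
exp [[461.0, 230.0], [508.0, 227.0], [146.0, 217.0], [152.0, 219.0]]
blue old [[262.0, 307.0], [220.0, 310.0], [138.0, 316.0]]
blue new [[262.0, 307.0], [220.0, 310.0], [138.0, 316.0]]
yellow old [[179.0, 307.0]]
yellow new [[179.0, 307.0]]
cup/jar diff [np.float64(18.79917081260365)]
scene [468 210  18  22 251] [476.7 222.6] [0.434  0.3819]
scene [435 218  89  58 577] [472.4 263.9] [0.5613 0.3378]
scene [456 237  57  19 237] [469.2 247.3] [0.511  0.3429]
scene [132 256  23  26 433] [142.3 269.4] [ 0.5131 -0.4407]
scene [176 267  23  26 424] [186.6 280. ] [ 0.5525 -0.3368]
exp [[185.0, 263.0], [142.0, 269.0], [462.0, 240.0], [459.0, 251.0]]
blue old [[387.0, 204.0], [354.0, 208.0]]
blue new [[452.0, 197.0], [355.0, 204.0], [388.0, 204.0]]
yellow old []
yellow new []
```

The second weight stands at its spot, but the first was knocked about 45 mm to (0.55,−0.34), close to the tray wall. Look from above and set it back.

>>> carry_out --motion '[{"xyz":[-0.04,0.023,0],"angular":[0,0,0]},{"xyz":[-0.08,0.046,0],"angular":[0,0,0]},{"xyz":[-0.12,0.069,0],"angular":[0,0,0]},{"xyz":[-0.16,0.091,0],"angular":[0,0,0]},{"xyz":[-0.2,0.114,0],"angular":[0,0,0]},{"xyz":[-0.24,0.137,0],"angular":[0,0,0]},{"xyz":[-0.24,0.137,0],"angular":[0,0,0]},{"xyz":[-0.24,0.137,0],"angular":[0,0,0]}]'

```text
clock: 61.8
position: [0.5482, -0.406, 0.2008]
ee_rot: [0.728, 0.685, -0.002, -0.0]
ft_force: [-0.1, 1.1, 0.4]
grip_width: 0.553
grasp_force: 0.0
```

```bash
python3 - <<'E'
from h import *
c=camera("wrist"); g=c["img"]; V=cv2.cvtColor(g,cv2.COLOR_RGB2HSV)[...,2]; print(get_obs()["position"],c["extrinsics"][:3,3])
for s,ct,m in blobs(V<60,300):
    if s[4]<6000: print(s,ct.round(1),"z.03",plane(c,(s[0]+s[2]/2,s[1]+s[3]/2),.03,True)[0,:2],"z.035",plane(c,ct,.035,True)[0,:2])
b=cv2.morphologyEx((g[...,0].astype(int)-g[...,2]>5).astype(np.uint8),cv2.MORPH_CLOSE,np.ones((5,5)))
for s,ct,m in blobs(b,2500):
    p=max(cv2.findContours(m.astype(np.uint8),cv2.RETR_EXTERNAL,cv2.CHAIN_APPROX_NONE)[0],key=len)[:,0]
    P=plane(c,p,.004,True)[:,:2]; print("warm",s,P.min(0),P.max(0),cv2.minAreaRect((P*1000).astype(np.float32)))
E
```

```text
[ 0.5488 -0.4045  0.2017] [ 0.5524 -0.3387  0.381 ]
[ 292  108   53   51 2046] [317.9 133.2] z.03 [ 0.5518 -0.3402] z.035 [ 0.5513 -0.3399]
[ 259  217   49   51 1883] [282.5 241.3] z.03 [ 0.5108 -0.4441] z.035 [ 0.5105 -0.4413]
warm [  180    54   193   250 21630] [ 0.4108 -0.5223] [ 0.6013 -0.2596] ((505.9326477050781, -393.2122802734375), (168.7725830078125, 252.58151245117188), 5.554645538330078)
warm [ 575  107   65   68 3797] [ 0.8572 -0.387 ] [ 0.9851 -0.2978] ((920.2569580078125, -344.28558349609375), (126.07489013671875, 89.59894561767578), 2.391035556793213)
warm [  505   209   109   129 10328] [ 0.7683 -0.6116] [ 0.9522 -0.4317] ((860.62744140625, -522.337158203125), (184.40164184570312, 175.12637329101562), 32.58811569213867)
warm [ 592  208   48  272 6187] [ 0.9923 -1.1876] [ 1.3731 -0.4342] ((1116.74169921875, -844.2976684570312), (148.10379028320312, 844.0328979492188), 26.79096794128418)
```

The first weight is upright at (0.5515,−0.340), about 50 mm off the tray's centre line with its flange at the wall. Regrip it along y (away from the wall) and bring it back towards the middle.

>>> carry_out --motion '[{"xyz":[0.03,-0.001,0],"angular":[0,0,8]},{"xyz":[0.0645,-0.001,0],"angular":[0,0,16]},{"xyz":[0.0645,-0.001,0],"angular":[0,0,24]},{"xyz":[0.0645,-0.001,0],"angular":[0,0,32]},{"xyz":[0.0645,-0.001,0],"angular":[0,0,40]},{"xyz":[0.0645,-0.001,0],"angular":[0,0,48]},{"xyz":[0.0645,-0.001,0],"angular":[0,0,56]},{"xyz":[0.0645,-0.001,0],"angular":[0,0,64]},{"xyz":[0.0645,-0.001,0.02],"angular":[0,0,72]},{"xyz":[0.0645,-0.001,0.04],"angular":[0,0,80]},{"xyz":[0.0645,-0.001,0.06],"angular":[0,0,88]},{"xyz":[0.0645,-0.001,0.08],"angular":[0,0,92]}]'

```text
clock: 63.05
position: [0.5528, -0.3374, 0.1224]
ee_rot: [0.999, -0.048, 0.001, -0.001]
ft_force: [0.4, 0.1, -0.5]
grip_width: 0.55
grasp_force: 0.0
```

```bash
python3 -c "
from h import *
o=get_obs();print(o['position'],o['joint_pos'],Rn.from_quat(o['ee_rot']).as_matrix()[:,:2].round(3).tolist());go((.5515,-.340,.003),-5)"
```

```text
[ 0.5528 -0.3374  0.1224] [-0.2516  0.6492  1.0784  1.531  -0.5858  1.3135 -0.7741] [[0.995, -0.096], [-0.096, -0.995], [0.002, -0.001]]
shift mm [ -1.3   2.9 119.4] turn [-0.1 -0.1 -0.5] j7 -0.7741024375976135
```

>>> carry_out --motion '[{"xyz":[-0.0015,0.0025,0.03],"angular":[0,0,0]},{"xyz":[-0.0015,0.0025,0.06],"angular":[0,0,0]},{"xyz":[-0.0015,0.0025,0.085],"angular":[0,0,0]},{"xyz":[-0.0015,0.0025,0.105],"angular":[0,0,0]},{"xyz":[-0.0015,0.0025,0.118],"angular":[0,0,0]},{"xyz":[-0.0015,0.0025,0.118],"angular":[0,0,0]},{"xyz":[-0.0015,0.0025,0.118],"angular":[0,0,0]}]'

```text
clock: 63.75
position: [0.5513, -0.3409, 0.0053]
ee_rot: [0.999, -0.046, 0.001, 0.0]
ft_force: [-0.6, -1.0, 0.5]
grip_width: 0.553
grasp_force: 0.0
```

>>> carry_out --motion '[{"xyz":[0,0,0],"angular":[0,0,0]},{"xyz":[0,0,0],"angular":[0,0,0]},{"xyz":[0,0,0],"angular":[0,0,0]},{"xyz":[0,0,0],"angular":[0,0,0]},{"xyz":[0,0,0],"angular":[0,0,0]}]' --hand 0 --grip_force 40

```text
clock: 64.25
position: [0.5517, -0.3413, 0.0054]
ee_rot: [0.999, -0.046, 0.001, 0.0]
ft_force: [-0.2, 2.1, 6.6]
grip_width: 0.317
grasp_force: 39.1
```

>>> carry_out --motion '[{"xyz":[0,0,-0.01],"angular":[0,0,0]},{"xyz":[0,0,-0.03],"angular":[0,0,0]},{"xyz":[-0.02,0,-0.03],"angular":[0,0,0]},{"xyz":[-0.04,0,-0.03],"angular":[0,0,0]},{"xyz":[-0.05,0,-0.025],"angular":[0,0,0]},{"xyz":[-0.05,0,-0.015],"angular":[0,0,0]},{"xyz":[-0.05,0,-0.005],"angular":[0,0,0]},{"xyz":[-0.05,0,-0.002],"angular":[0,0,0]},{"xyz":[-0.05,0,-0.002],"angular":[0,0,0]}]'

```text
clock: 65.15
position: [0.5019, -0.336, 0.0055]
ee_rot: [0.999, -0.046, -0.0, -0.0]
ft_force: [0.5, -0.3, -0.7]
grip_width: 0.312
grasp_force: 39.7
```

>>> carry_out --motion '[{"xyz":[0,0,0.001],"angular":[0,0,0]},{"xyz":[0,0,0.002],"angular":[0,0,0]},{"xyz":[0,0,0.002],"angular":[0,0,0]}]'

```text
clock: 65.45
position: [0.5025, -0.3362, 0.0053]
ee_rot: [0.999, -0.046, 0.001, -0.0]
ft_force: [-3.3, 6.4, 18.8]
grip_width: 0.315
grasp_force: 41.7
```

Touchdown at (0.502,−0.336). Back off slightly, release, rise and check.

>>> carry_out --motion '[{"xyz":[0,0,-0.002],"angular":[0,0,0]},{"xyz":[0,0,-0.002],"angular":[0,0,0]}]'

```text
clock: 65.65
position: [0.5014, -0.3365, 0.0059]
ee_rot: [0.999, -0.046, -0.0, 0.0]
ft_force: [0.5, 0.1, -1.6]
grip_width: 0.314
grasp_force: 39.6
```

>>> carry_out --motion '[{"xyz":[0,0,0],"angular":[0,0,0]},{"xyz":[0,0,0],"angular":[0,0,0]},{"xyz":[0,0,0],"angular":[0,0,0]},{"xyz":[0,0,-0.02],"angular":[0,0,0]},{"xyz":[0,0,-0.06],"angular":[0,0,0]},{"xyz":[0,0,-0.1],"angular":[0,0,0]},{"xyz":[0,0,-0.15],"angular":[0,0,0]},{"xyz":[0,-0.05,-0.19],"angular":[0,0,0]},{"xyz":[-0.02,-0.1,-0.2],"angular":[0,0,0]},{"xyz":[-0.04,-0.15,-0.2],"angular":[0,0,0]},{"xyz":[-0.04,-0.2,-0.2],"angular":[0,0,0]},{"xyz":[-0.04,-0.25,-0.2],"angular":[0,0,0]}]' --hand 0.55

```text
clock: 66.85
position: [0.483, -0.1312, 0.2059]
ee_rot: [0.999, -0.047, -0.0, -0.0]
ft_force: [1.0, 0.4, 0.1]
grip_width: 0.557
grasp_force: 0.0
```

>>> carry_out --motion '[{"xyz":[0,-0.05,-0.02],"angular":[0,0,0]},{"xyz":[0,-0.1,-0.04],"angular":[0,0,0]},{"xyz":[0,-0.15,-0.06],"angular":[0,0,0]},{"xyz":[0,-0.2,-0.06],"angular":[0,0,0]},{"xyz":[0,-0.25,-0.06],"angular":[0,0,0]},{"xyz":[0,-0.25,-0.06],"angular":[0,0,0]},{"xyz":[0,-0.25,-0.06],"angular":[0,0,0]}]'

```text
clock: 67.55
position: [0.5064, 0.1188, 0.2658]
ee_rot: [0.999, -0.045, -0.0, 0.001]
ft_force: [0.3, -0.7, 0.4]
grip_width: 0.552
grasp_force: 0.0
```

```bash
python3 - <<'E'
from h import *
o=get_obs(); print(o["position"],o["clock"])
for n,boxes in(("top",((338,252,358,280),(374,250,398,274))),("scene",((245,226,268,252),(278,218,302,246)))):
    c=camera(n); g=c["img"]; V=cv2.cvtColor(g,cv2.COLOR_RGB2HSV)[...,2]
    old=cv2.imread(f"pics/{n}0.png")[:,:,::-1]
    for s,ct,m in blobs(V<50,150):
        P=plane(c,ct,.035)[0]
        if s[4]<700 and .25<P[0]<.8 and abs(P[1])<.6: print(n,s,ct.round(1),P[:2])
    for x0,y0,x1,y1 in boxes:
        t=np.ascontiguousarray(old[y0:y1,x0:x1]); r=cv2.matchTemplate(np.ascontiguousarray(g[y0-15:y1+15,x0-15:x1+15]),t,cv2.TM_CCOEFF_NORMED); _,v,_,p=cv2.minMaxLoc(r); print(n,"bystander shift",p[0]-15,p[1]-15,round(v,2))
    print("exp fader at home",proj(c,[[.5262,.3116,.065]]).round(0).tolist())
    if n=="top": q=proj(c,[[.4432,.3766,.074]])[0]; 
E
```

```text
[0.5064 0.1188 0.2658] 67.55
top [212 125  19  65 276] [221.5 157.1] [0.6603 0.1682]
top [235 193  25  26 256] [244.3 209.4] [0.5475 0.1185]
top [497 217  25  23 430] [508.7 227.9] [ 0.5081 -0.4431]
top [446 221  24  23 419] [457.7 231.9] [ 0.4997 -0.3342]
top [112 248  20  20 302] [121.9 257.6] [0.4452 0.375 ]
top bystander shift 0 0 1.0
top bystander shift 0 0 1.0
exp fader at home [[149.0, 218.0]]
scene [468 210  18  23 252] [476.7 222.5] [0.434 0.382]
scene [435 218  89  58 563] [472.3 264.1] [0.5619 0.3374]
scene [456 237  57  19 238] [469.1 247.3] [0.5108 0.3425]
scene [179 250  22  26 410] [189.4 263.5] [ 0.5048 -0.3322]
scene [132 256  22  26 410] [142.2 269.6] [ 0.5138 -0.441 ]
scene [244 329 179  16 479] [334.2 336.1] [ 0.729  -0.0133]
scene bystander shift 0 0 0.99
scene bystander shift 0 0 0.99
exp fader at home [[461.0, 245.0]]
```

Both weights stand upright in the tray, the knob is off, the slider is home and the cup and jar have not moved. Hand in.

```bash
python3 -c "
from workcell import *
print(hand_in())"
```

```text
the job is handed in; nothing more can be done
None
```

The job is done and handed in: I tested the former with both press weights standing on their domes, turned the knob on and back to off, pushed the slider home, and stood both weights upright in the tray after resetting one that got knocked there.

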